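# Mix a blood tube in the hold-to-run tube mixer

## Robot

A 6-joint arm with a two-finger parallel gripper is mounted at the origin on a cart in front of the work surface, level with it; the furniture and walls round the work are solid. World frame = base frame: x ahead of the robot, y to its left, z up, the work surface at z = 0. Lengths are in m, angles in rad, forces in N, time in s.
With the tool pointing down it reaches from about 0.375 to 0.9 m from the base axis. Payload 3.1 kg.
Tool frame: the origin (TCP) lies at the very end of the fingers, on their centre line; the grasp point (between the pads) lies 19 mm behind it; x points along the fingers, z is the direction in which the jaws open and shut, and the axes are right-handed (so a half turn about x gives the same grasp; the last joint's range is limited). The gripper opens to 85 mm and grips with 20 to 120 N. Pads are 22 mm wide; open, the fingers measure 114 mm over their backs; the gripper's body (76 mm by 85 mm) begins 54 mm behind the grasp point. The pads swing forward as they close: fully open they stand 13 mm farther back than shut.
Start: joints at [-1.363, 0.527, 1.433, -0, 1.181, -0.178], TCP at [0.236, -0.579, 0.207] pointing down, gripper open.
Joint ranges: [-3.08, 3.08], [-0.75, 2.2], [0.22, 2.44], [-1.43, 4.57], [0, 2.65], [-2.85, 2.85]. Speed limits (rad/s): [2.79, 2.79, 3.14, 3.14, 3.14, 3.14].

## Interface

Orientations are given as a unit quaternion [x, y, z, w].
In Python, from station import manip, viewer, job gives the robot as it stands.
- The arm moves only by the tool move_arm, never from a script. Its argument "deltas" is one flat list of numbers, 7 for each row, row after row: the finger opening in mm, from 0 to 85.4, then the shift along the tool's x, y, z in mm, then the turn, a rotation vector about the tool's x, y, z in degrees. In form: [jaw, tx, ty, tz, rx, ry, rz, jaw, tx, ty, tz, rx, ry, rz, ...]. A call has 1 to 10 rows; each row shifts and turns the commanded pose from where the row before left it, along the tool's axes as they then stand; what a row does not reach is not made up. A row lasts 1/10 s, in which the tool goes at most 50 mm and 8.59 degrees, less where a joint would pass 70% of its speed; a pose out of reach is approached as far as the arm can. A call is refused whole if a number of a shift passes 50 or a number of a turn 8.59, either way. A call with a gripper value outside its range is refused whole. The fingers move at their own pace and stop on an object; "force" is the grip in N (left out, the last holds). Time passes only in rows, so rows that do not move let the fingers close. It gives the time, the measured TCP pose, the force and the opening at its end, in the units of the state.
- manip.sense(): the state, without advancing time (a new reading comes with each control period).
- viewer.snapshot(name): name is "side" or "top"; returns a dict with "image" (480x640x3 uint8, red, green, blue), "depth" (480x640 float32, m along the optical axis (not along the pixel's ray), 0 where there is no reading), "fovy" (degrees; the focal length in pixels is half the picture's height over the tangent of half this angle, whatever the lens; pixels are square), "cx", "cy" (the principal point, pixels), "R" (3x3) and "t" (3): a world point X has camera coordinates R X + t. Camera axes: x right, y down, z forward; pixel columns grow to the right and rows downward; lengths in m; the calibration is good to about 2 mm. A picture is of the moment at which its call begins.
- job.sign_off(): hands the job in, once; it reports no verdict.
The state is a dict: "t": time; "q": joint angles; "qd": joint speeds; "tau": joint torques, N m; "tcp_pos": TCP position; "tool_rot": TCP orientation; "force": force on the tool from outside, world axes, zero at the start; "ft_torque": the same for the moment, N m; "finger_gap": opening from 0.0 (shut) to 1.0 (fully open).
Only numpy, scipy, OpenCV 4.12 (cv2) and the standard library are available. Lean on these libraries where they do the work, as an engineer would, in place of code of your own. Each camera call takes 0.05 s, during which the arm holds its last target.

## Task

Mix the long blood tube: take it from the rack, stand it end-down in the well of the tube mixer and let go, then set the clamp cap over it with its two lugs in the two gaps of the collar. Push the cap fully down against its spring, turn it clockwise (seen from above) as far as it goes, just short of a quarter turn, and finish with the gripper still holding it pressed down and turned: the mixer runs only while the cap is held there, and springs lift and turn it back if you let go. Leave the two short tubes in the rack and the other things on the bench where they are.

Things in the scene. Friction and masses are not known exactly. Their poses are not given: they have to be found in the camera images.
- long_tube_mid (a point): The blood tube to mix, the longest of the three in the rack: 75 mm long, upright, 10 g; body 12.8 mm in diameter, 57 mm long; above it the stopper, 15.2 mm in diameter, 18 mm high. Point on its axis half-way up, 37.5 mm above its foot; z along the tube to the stopper. It stands on the rack's floor, 6 mm above the worktop, so the stopper's top is 23 mm above the rack.
- short_tube_1_mid (a point): A short blood tube in the rack, 60 mm long, stopper 15.2 mm in diameter, 8 mm of it above the rack; stays there. Point on its axis half-way up (30 mm above its foot).
- short_tube_2_mid (a point): The other short blood tube, the same in size; stays in the rack. Point on its axis half-way up.
- rack: Open grid-like tube rack, 46 x 136 x 58 mm high, fixed to the worktop, with two rows of six square holes about 17 mm wide. Origin under its centre, on the worktop; x across it, y along it. The three tubes stand in its front (-x) row, 42 mm apart, in any order.
- mixer: Tube mixer, fixed: low white housing with grey top, 60 mm high, and a round metal collar on it with the tube well in its middle. Origin on the worktop under the axis of collar and well. The housing reaches 61 mm to either side along x, 66 mm to +y and 98 mm to -y, where a control knob rises to 74 mm above the worktop.
- well_mouth (a point): Mouth of the mixer's tube well, on its axis, 68 mm above the worktop; z up, axes as the mixer's. The well is 16 mm wide inside (with a short funnel, 22 mm wide, at the mouth); its floor is 42 mm below this point. The long tube, fully home, stands out 33 mm above this point, its top 17 mm above the collar.
- collar_top (a point): Centre of the collar's top face, 84 mm above the worktop, on the well's axis. Collar 69 mm wide outside, bore 47 mm, widened to 61 mm below its 6 mm thick flange. Two gaps in the flange, 13 mm wide in the direction round the collar and 61 mm across both, lie opposite each other on this point's x axis (+x and -x); the cap's lugs pass down through them.
- cap_mid (a point): Clamp cap, upright on the worktop, 67 mm high, about 120 g: hollow grey bell 42 mm in diameter, 45 mm high, open below (30 mm wide, 39 mm deep inside), with a flat grip bar on top, 14 mm thick, 40 mm long, 22 mm high above the bell's flat shoulder. Point on its axis half-way up, 33.5 mm above the foot, 11.5 mm below the shoulder; z up, x along the bar, y across it. Half a turn makes no difference.
- cap_lug (a point): One of the cap's two metal lugs, at the foot of the bell in line with the bar (on the cap's +x and -x sides): 8 mm wide, 9 mm high, 56 mm over both, their feet tapered to 6 mm. Point in the middle of the +x lug, 24 mm from the axis, 4.5 mm above the foot.
- plunger (a joint): How far the ring-shaped driver in the collar is pushed down, m: 0 up, 0.008 fully down; spring 6 N at 0, 12 N at 0.008. Up, its face is 11 mm below the collar's top: the cap's foot meets it there. The flange stops any turn until it is down 0.004. A turned cap that is not pressed rises until its lugs meet the flange, near 0.004.
- driver (a joint): How far the driver ring is turned clockwise seen from above, in rad: 0 at rest, 1.32 at its stop. Two dogs on the ring are pushed by the cap's lugs; the cap turns about 0.12 rad freely before they meet, so the whole turn of the cap is about 1.44 rad. A spring turns the ring back with 0.04 N m at 0 and 0.11 N m at the stop; if let go, it may stick part-way under the flange.
- timer: Bench timer, 64 x 68 x 21 mm, lying near the front edge; origin under its centre. Stays.
- tweezers: Steel forceps, 128 mm long, 10 mm high; origin under the centre. Stays.
- marker: Felt marker, 132 mm long, 13 mm thick, lying near the front edge; origin under its centre. Stays.
- sample_cup: Specimen cup with screw lid, 65 mm wide, 74 mm high, behind the clamp cap; origin under its centre. Stays.
- sample_cup_2: A second specimen cup like it. Stays.
- slides: Closed slide box, 40 x 101 x 32 mm, behind the mixer; origin under its centre. Stays.

How it is judged:
By the outcome, as a careful person would: the job done as asked, in the order asked, and still so for the second after the job is handed in, while the arm keeps its last pose, push and grip.
It also fails if it takes over 64 s, if anything falls off the work surface, if the arm or the gripper's body presses on something with over 40 N, if the wrist force passes 120 N, or if a joint passes its speed limit or range.

## Working session

There is one attempt and no reset: what is moved stays moved. The work goes in short steps, Python scripts to look and compute and a tool call to move; the robot and the scene stay as the last step left them, time stands still between calls to the robot, and variables do not carry over. Pictures are saved under pics/ and viewed, and the job is handed in when it is done.

Besides the shell and the picture viewer there is one more tool, called after "Emit:" in YAML: its name, and indented under it one key for each argument. move_arm: Moves the arm, as the interface text tells. Its arguments: {"type":"object","properties":{"deltas":{"type":"array"},"force":{"type":"number"}},"required":["deltas"]}

```bash
mkdir -p pics; ls; cat > h.py <<'E'
import numpy as np, cv2
from station import manip, viewer, job
def snap(name,fn=None):
    s=viewer.snapshot(name)
    if fn: cv2.imwrite('pics/'+fn, s['image'][:,:,::-1])
    np.savez('last_'+name+'.npz',**s)
    return s
def load(name): return np.load('last_'+name+'.npz')
def f(s): return 240/np.tan(np.radians(float(s['fovy']))/2)
def ray(s,u,v):
    d=np.array([(u-s['cx'])/f(s),(v-s['cy'])/f(s),1.0]); R=s['R']
    return -R.T@s['t'], R.T@d
def onz(s,u,v,z):
    o,d=ray(s,u,v); return o+d*(z-o[2])/d[2]
def proj(s,X):
    c=s['R']@np.array(X)+s['t']; return c[0]/c[2]*f(s)+s['cx'], c[1]/c[2]*f(s)+s['cy']
def cloud(s):
    v,u=np.mgrid[0:480,0:640]; z=s['depth']; 
    P=np.stack([(u-s['cx'])/f(s)*z,(v-s['cy'])/f(s)*z,z],-1)-s['t']
    return P@s['R']
E
python3 - <<'E'
from h import *
for n in('top','side'):
    s=snap(n,n+'0.png'); print(n,s['fovy'],s['cx'],s['cy'],-s['R'].T@s['t']); print(s['R'])
print(manip.sense())
E
```

```text
pics
top 52.088716415214705 316.2823426194859 236.83620975202473 [0.43397835 0.04144145 1.30860411]
[[ 0.02677353 -0.99943211  0.02046075]
 [-0.99535822 -0.02854597 -0.09190829]
 [ 0.09244017 -0.01790507 -0.99555724]]
side 50.218265176261255 317.75154517827576 246.5535835290735 [0.13052387 0.94701408 0.60670898]
[[-0.91259285 -0.40854626 -0.01625545]
 [-0.1712824   0.4180988  -0.89210747]
 [ 0.37126355 -0.81134663 -0.45153076]]
{'t': 0.1, 'q': array([-1.36251066e+00,  5.28388290e-01,  1.43375459e+00,  5.11543422e-05,
        1.18138583e+00, -1.78438557e-01]), 'qd': array([ 0.00031081, -0.00204793, -0.00278285,  0.00063829, -0.00106434,
       -0.00057206]), 'tau': array([ 3.36682251e-04, -4.43304348e+01, -1.78585982e+01, -1.96875817e-04,
        3.86167463e-03, -8.66893171e-07]), 'tcp_pos': array([ 0.2356589 , -0.5781444 ,  0.20642847]), 'tool_rot': array([ 0.39509641,  0.58723699, -0.39411893,  0.58627792]), 'force': array([-0.30008803,  0.50802231, -0.64764465]), 'ft_torque': array([ 0.0041149 ,  0.04343629, -0.02644366]), 'finger_gap': 1.0015318850609538}
```

View pics/top0.png

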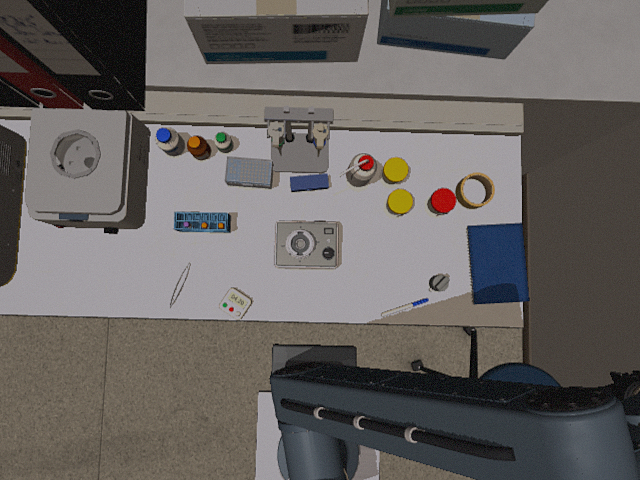

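View pics/side0.png

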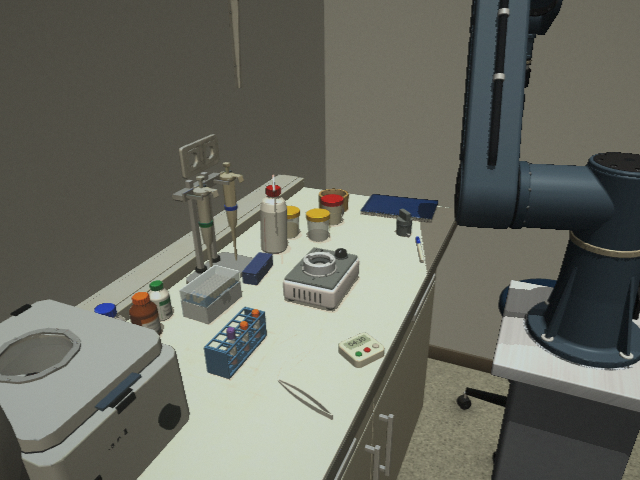

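Top view: rack at (202,222), collar at (300,243), cap at (439,282). Next I'll zoom in on each.

```bash
python3 - <<'E'
from h import *
t=load('top')['image'][:,:,::-1]; s=load('side')['image'][:,:,::-1]
def c(im,x,y,w,h,k): return cv2.resize(im[y:y+h,x:x+w],None,fx=k,fy=k,interpolation=cv2.INTER_CUBIC)
A=np.vstack([np.hstack([c(t,170,200,66,46,6),c(t,272,212,66,46,6)]),np.hstack([c(t,410,262,66,46,6),c(s,203,300,66,46,6)])])
cv2.imwrite('pics/z1.png',A)
B=np.hstack([c(s,195,300,80,80,5),c(s,280,240,80,80,5)]);cv2.imwrite('pics/z2.png',B)
E
```

```text
(no output)
```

View pics/z1.png

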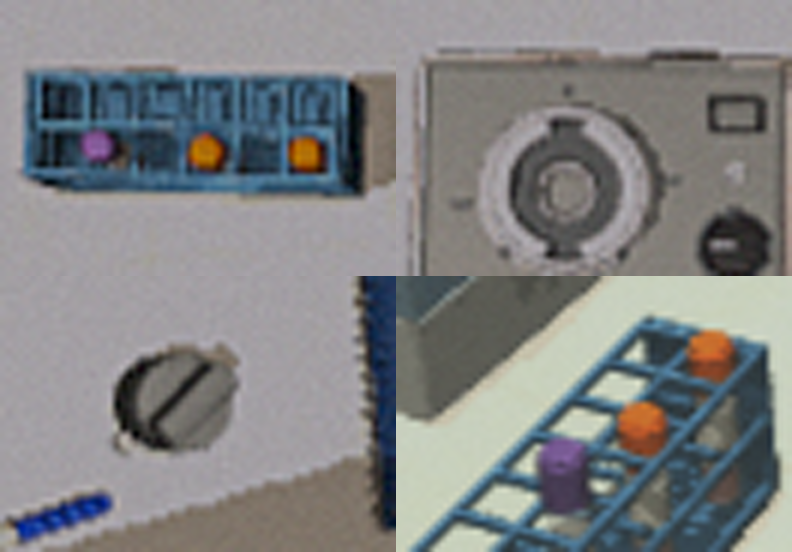

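View pics/z2.png

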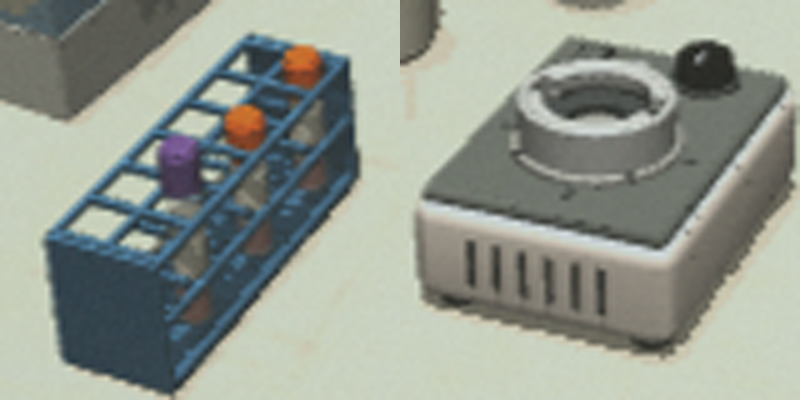

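Long tube is the purple one (top ~(186,225), 2nd column from +y end). Measuring everything.

```bash
python3 - <<'E'
from h import *
from scipy.optimize import least_squares
S={n:load(n) for n in('top','side')}
def tri(p):
    A=[];b=[]
    for n,(u,v) in p.items():
        o,d=ray(S[n],u,v);d=d/np.linalg.norm(d);M=np.eye(3)-np.outer(d,d);A.append(M);b.append(M@o)
    return np.linalg.lstsq(np.vstack(A),np.hstack(b),rcond=None)[0]
cen={}
for n in S:
    im=S[n]['image'];hsv=cv2.cvtColor(im,cv2.COLOR_RGB2HSV)
    P=cloud(S[n])
    for col,lo,hi in(('purple',(125,60,50),(165,255,255)),('orange',(5,140,120),(20,255,255))):
        m=cv2.inRange(hsv,lo,hi)
        k,l,st,c=cv2.connectedComponentsWithStats(m)
        for i in range(1,k):
            if st[i,4]>8:
                u,v=c[i]
                pts=P[l==i];zt=np.percentile(pts[:,2],90)
                top=pts[pts[:,2]>zt-.004]
                print(n,col,st[i],c[i].round(1),'maxz',zt.round(4),top.mean(0).round(4), pts.mean(0).round(4))
s=S['top'];P=cloud(s)
print('table z',np.median(P[270:300,330:380,2]))
# collar: cloud points with z in .078-.09 near mixer
for nm in S:
    P=cloud(S[nm])
    print(nm)
    c0=onz(S['top'],300,243,.084)
    m=(np.hypot(P[...,0]-c0[0],P[...,1]-c0[1])<.05)&(abs(P[...,2]-.084)<.003)&(S[nm]['depth']>0)
    q=P[m];print('collar n',m.sum(),q.mean(0).round(4),'range',q.min(0).round(4),q.max(0).round(4),'mid',((q.min(0)+q.max(0))/2).round(4))
    c0=onz(S['top'],439,282,.05)
    m=(np.hypot(P[...,0]-c0[0],P[...,1]-c0[1])<.05)&(P[...,2]>.06)
    q=P[m];print('bar',m.sum(),q.mean(0).round(4),q[:,2].max())
    if m.sum()>3:
        w,V=np.linalg.eigh(np.cov(q[:,:2].T));print(V[:,1],np.degrees(np.arctan2(V[1,1],V[0,1])),np.sqrt(w))
    m=(np.hypot(P[...,0]-c0[0],P[...,1]-c0[1])<.05)&(abs(P[...,2]-.045)<.004)
    q=P[m];print('shoulder',m.sum(),q.mean(0).round(4),((q.min(0)+q.max(0))/2).round(4))
    # rack top
    m=(np.hypot(P[...,0]-onz(S['top'],202,220,.058)[0],P[...,1]-onz(S['top'],202,220,.058)[1])<.09)&(abs(P[...,2]-.058)<.004)
    q=P[m];r=cv2.minAreaRect(q[:,:2].astype(np.float32)*1000);print('rack',m.sum(),r)
    # mixer top
    c0=onz(S['top'],308,245,.06)
    m=(abs(P[...,0]-c0[0])<.09)&(abs(P[...,1]-c0[1])<.11)&(abs(P[...,2]-.06)<.004)
    q=P[m];r=cv2.minAreaRect(q[:,:2].astype(np.float32)*1000);print('mixer',m.sum(),r)
E
```

```text
top purple [183 222   6   5  24] [185.7 223.9] maxz 0.0828 [0.571  0.3464 0.0813] [0.5719 0.3489 0.0742]
top orange [188 136  12  12 103] [193.6 141.3] maxz 0.0938 [0.7749 0.3313 0.1086] [0.7767 0.3325 0.1029]
top orange [461 173  33  33 110] [476.2 191.4] maxz 0.0503 [ 0.6877 -0.399   0.0487] [ 0.6826 -0.397   0.0469]
top orange [202 223   5   5  21] [203.8 224.9] maxz 0.0673 [0.5717 0.3055 0.0657] [0.5718 0.3053 0.0646]
top orange [218 223   5   5  21] [220.4 225. ] maxz 0.069 [0.5726 0.2622 0.0681] [0.5726 0.2633 0.0651]
side purple [227 327   8  12  75] [230.3 332.5] maxz 0.0822 [0.5731 0.3508 0.0809] [0.5721 0.3521 0.0766]
side orange [132 292  17  13 139] [139.4 297.2] maxz 0.0937 [0.7798 0.3389 0.0925] [0.7795 0.3409 0.0911]
side orange [252 309   7   8  44] [254.9 312.5] maxz 0.068 [0.5742 0.2669 0.0667] [0.5734 0.2678 0.0647]
side orange [240 321   8   9  52] [243.5 324.8] maxz 0.0677 [0.5734 0.3082 0.0665] [0.5729 0.3092 0.0642]
table z -0.00046415104543238756
top
collar n 212 [0.5307 0.0603 0.0839] range [0.4983 0.027  0.081 ] [0.5637 0.0925 0.087 ] mid [0.531  0.0597 0.08
[... 241 characters left out ...]
25010299682617, 136.85963439941406), 0.47905397415161133)
mixer 1753 ((531.4597778320312, 43.232566833496094), (115.1661376953125, 156.26724243164062), 0.3092820644378662)
side
collar n 270 [0.5324 0.0652 0.0844] range [0.4989 0.0267 0.081 ] [0.5678 0.0978 0.087 ] mid [0.5333 0.0623 0.084 ]
bar 58 [ 0.4441 -0.2982  0.0659] 0.07053267501469598
[-0.77424207  0.63288958] 140.736366034489 [0.00396913 0.01260346]
shoulder 63 [ 0.4439 -0.2921  0.0454] [ 0.4439 -0.2979  0.045 ]
rack 718 ((586.1980590820312, 317.6766662597656), (48.41537094116211, 140.23976135253906), 0.7668079733848572)
mixer 1050 ((533.3925170898438, 47.42289352416992), (114.14291381835938, 161.45115661621094), 1.0930708646774292)
```

```bash
cat >> h.py <<'E'
from scipy.spatial.transform import Rotation as Ro
def st():
    s=manip.sense(); R=Ro.from_quat(s['tool_rot']).as_matrix()
    yaw=np.degrees(np.arctan2(R[1,2],R[0,2]))
    print('t',round(s['t'],2),'tcp',s['tcp_pos'].round(4),'zyaw',yaw.round(2),'xax',R[:,0].round(4),'F',s['force'].round(2),'T',s['ft_torque'].round(3),'gap',round(s['finger_gap']*85.4,2),'q',s['q'].round(3))
    return s,R
def plan(tgt,yaw=None):
    s,R=st()
    d=R.T@(np.array(tgt)-s['tcp_pos'])*1000; print('shift mm tool',d.round(1),'n50',np.abs(d).max()/50)
    z=np.array([np.cos(np.radians(yaw)),np.sin(np.radians(yaw)),0]) if yaw is not None else None
    if z is not None:
        x=np.array([0,0,-1.]);T=np.stack([x,np.cross(z,x),z],1); rv=Ro.from_matrix(R.T@T).as_rotvec(degrees=True);print('rotvec deg',rv.round(2))
    print('yaxis world',R[:,1].round(4),'zaxis',R[:,2].round(4))
E
python3 - <<'E'
from h import *
for y in (0,180): plan([.5725,.348,.2],y)
E
```

```text
t 0.1 tcp [ 0.2357 -0.5781  0.2064] zyaw -67.84 xax [-4.0e-04  1.9e-03 -1.0e+00] F [-0.3   0.51 -0.65] T [ 0.004  0.043 -0.026] gap 85.53 q [-1.363  0.528  1.434  0.     1.181 -0.178]
shift mm tool [   8.1  661.2 -730.7] n50 14.614109262322906
rotvec deg [-67.84  -0.08  -0.08]
yaxis world [9.262e-01 3.771e-01 4.000e-04] zaxis [ 0.3771 -0.9262 -0.0019]
t 0.1 tcp [ 0.2357 -0.5781  0.2064] zyaw -67.84 xax [-4.0e-04  1.9e-03 -1.0e+00] F [-0.3   0.51 -0.65] T [ 0.004  0.043 -0.026] gap 85.53 q [-1.363  0.528  1.434  0.     1.181 -0.178]
shift mm tool [   8.1  661.2 -730.7] n50 14.614109262322906
rotvec deg [ 1.1216e+02 -9.0000e-02  9.0000e-02]
yaxis world [9.262e-01 3.771e-01 4.000e-04] zaxis [ 0.3771 -0.9262 -0.0019]
```

Emit:
move_arm:
  deltas: [60, 0, 0, 0, -8.48, 0, 0, 60, 0, 0, 0, -8.48, 0, 0, 60, 0, 0, 0, -8.48, 0, 0, 60, 0, 0, 0, -8.48, 0, 0, 60, 0, 0, 0, -8.48, 0, 0, 60, 0, 0, 0, -8.48, 0, 0, 60, 0, 0, 0, -8.48, 0, 0, 60, 0, 0, 0, -8.48, 0, 0, 60, 0, 20, 8, 0, 0, 0, 60, 0, 40, 16, 0, 0, 0]
  force: 40

```text
t: 1.1
tcp_pos: [0.259, -0.5209, 0.2068]
tool_rot: [0.0, 0.707, -0.002, 0.707]
force: [0.9, 0.7, -0.9]
finger_gap: 0.703
```

Emit:
move_arm:
  deltas: [50, 0, 43, 16, 0, 0, 0, 50, 0, 43, 16, 0, 0, 0, 50, 0, 43, 16, 0, 0, 0, 50, 0, 43, 16, 0, 0, 0, 50, 0, 43, 16, 0, 0, 0, 50, 0, 43, 16, 0, 0, 0, 50, 0, 43, 16, 0, 0, 0, 50, 0, 43, 16, 0, 0, 0, 50, 0, 43, 16, 0, 0, 0, 50, 0, 43, 16, 0, 0, 0]

```text
t: 2.1
tcp_pos: [0.4199, -0.087, 0.2072]
tool_rot: [0.0, 0.707, -0.0, 0.707]
force: [0.6, -1.2, -0.2]
finger_gap: 0.587
```

Emit:
move_arm:
  deltas: [50, 0, 43, 16, 0, 0, 0, 50, 0, 43, 16, 0, 0, 0, 50, 0, 43, 16, 0, 0, 0, 50, 0, 43, 16, 0, 0, 0, 50, 0, 43, 16, 0, 0, 0, 50, 0, 43, 16, 0, 0, 0, 50, 0, 43, 16, 0, 0, 0, 50, 0, 43, 16, 0, 0, 0, 50, 0, 43, 16, 0, 0, 0, 50, 0, 20, 8, 0, 0, 0]

```text
t: 3.1
tcp_pos: [0.5723, 0.322, 0.2067]
tool_rot: [-0.001, 0.707, 0.001, 0.707]
force: [-0.9, 0.1, -0.2]
finger_gap: 0.586
```

```bash
python3 - <<'E'
from h import *
plan([.5725,.348,.12],0)
snap('top','top1.png');snap('side','side1.png')
E
```

```text
t 3.1 tcp [0.5723 0.322  0.2067] zyaw 0.16 xax [ 6.0e-04  1.3e-03 -1.0e+00] F [-0.86  0.08 -0.16] T [-0.024 -0.003 -0.039] gap 50.03 q [3.420e-01 5.710e-01 1.349e+00 1.000e-03 1.220e+00 3.390e-01]
shift mm tool [86.7 25.9  0.2] n50 1.7344483709339502
rotvec deg [ 0.16  0.03 -0.07]
yaxis world [-0.0028  1.      0.0013] zaxis [1.0e+00 2.8e-03 6.0e-04]
```

Emit:
move_arm:
  deltas: [50, 0, 13, 0, 0, 0, 0, 50, 0, 13, 0, 0, 0, 0, 40, 20, 0, 0, 0, 0, 0, 40, 40, 0, 0, 0, 0, 0, 40, 40, 0, 0, 0, 0, 0, 40, 10, 0, 0, 0, 0, 0, 40, 0, 0, 0, 0, 0, 0]

```text
t: 3.9
tcp_pos: [0.5704, 0.3435, 0.0956]
tool_rot: [-0.0, 0.709, -0.001, 0.706]
force: [-0.4, -0.3, 0.5]
finger_gap: 0.469
```

```bash
python3 - <<'E'
from h import *
st()
s=snap('side','side2.png');t=snap('top','top2.png')
a=s['image'][230:390,150:310,::-1];b=t['image'][160:260,140:240,::-1]
cv2.imwrite('pics/z3.png',np.hstack([cv2.resize(a,(400,400),interpolation=2),cv2.resize(b,(400,400),interpolation=2)]))
print(proj(s,[.5725,.348,.081]))
E
```

```text
t 3.9 tcp [0.5704 0.3435 0.0956] zyaw -0.04 xax [-0.0042 -0.0016 -1.    ] F [-0.43 -0.28  0.49] T [-0.055  0.002 -0.016] gap 40.06 q [0.375 0.713 1.411 0.    1.023 0.375]
(np.float64(231.1486279108044), np.float64(328.9816615022565))
```

View pics/z3.png

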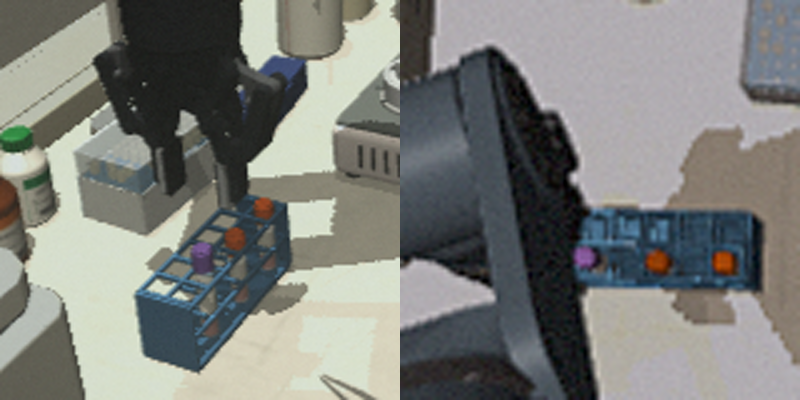

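```bash
python3 - <<'E'
from h import *
s=load('side')
for dx in(-.02-.007,.0,.027): 
  for z in (.0956,.103): print(dx,z,proj(s,[.5704+dx,.3435,z]))
im=s['image'][260:350,190:280,::-1].copy()
cv2.imwrite('pics/z4.png',cv2.resize(im,(720,600) if 0 else (600,600),interpolation=2))
E
```

```text
-0.027 0.0956 (np.float64(246.2907289311537), np.float64(324.46268644080715))
-0.027 0.103 (np.float64(245.94561891109484), np.float64(320.87740843514484))
0.0 0.0956 (np.float64(232.82242571315746), np.float64(320.89902114346785))
0.0 0.103 (np.float64(232.4301301441954), np.float64(317.3410393875885))
0.027 0.0956 (np.float64(219.65622959972254), np.float64(317.4152923152724))
0.027 0.103 (np.float64(219.21894452015997), np.float64(313.8842921897528))
```

View pics/z4.png

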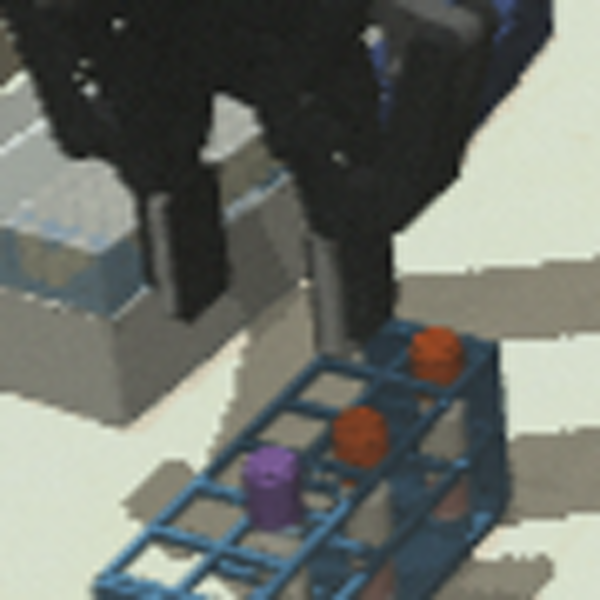

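Emit:
move_arm:
  deltas: [28, 0, 4.5, 2, 0, 0, 0, 28, 10, 0, 0, 0, 0, 0, 28, 11, 0, 0, 0, 0, 0, 28, 0, 0, 0, 0, 0, 0]

```text
t: 4.4
tcp_pos: [0.5722, 0.3482, 0.0745]
tool_rot: [-0.001, 0.708, -0.0, 0.706]
force: [-0.8, -0.4, 0.2]
finger_gap: 0.328
```

```bash
python3 - <<'E'
from h import *
st()
s=snap('side');t=snap('top')
cv2.imwrite('pics/z5.png',cv2.resize(s['image'][260:350,190:280,::-1],(600,600),interpolation=2))
E
```

```text
t 4.4 tcp [0.5722 0.3482 0.0745] zyaw 0.01 xax [-0.0035 -0.0014 -1.    ] F [-0.82 -0.38  0.25] T [-0.013 -0.036 -0.07 ] gap 27.98 q [ 0.38   0.744  1.412 -0.     0.989  0.38 ]
```

View pics/z5.png

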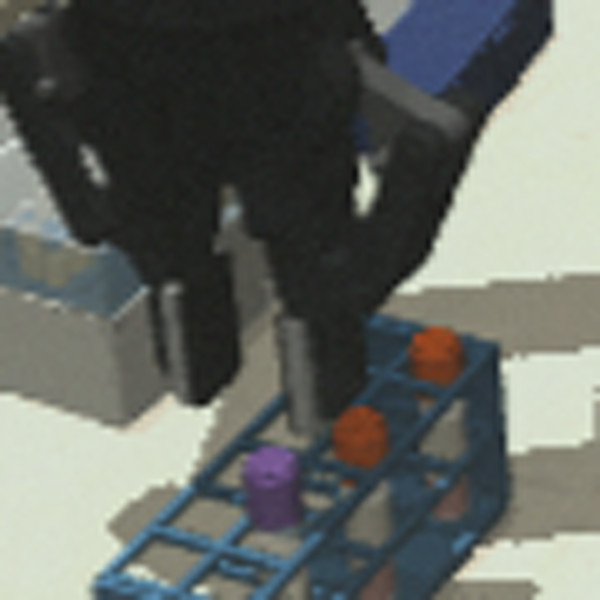

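```bash
python3 - <<'E'
from h import *
s=load('side');P=cloud(s)
for (a,b) in((170,380),(180,395),(200,400),(225,390),(290,400),(300,425),(310,425),(330,415),(350,395),(272,455),(272,480)):
    u=190+a*90/600;v=260+b*90/600
    print(a,b,P[int(v),int(u)].round(3))
print(proj(s,[.5722,.3482,.0745]))
E
```

```text
170 380 [0.69  0.238 0.004]
180 395 [0.591 0.359 0.104]
200 400 [0.588 0.355 0.1  ]
225 390 [ 0.678  0.229 -0.001]
290 400 [0.558 0.359 0.111]
300 425 [0.555 0.36  0.106]
310 425 [0.552 0.36  0.107]
330 415 [0.549 0.355 0.107]
350 395 [0.546 0.35  0.11 ]
272 455 [0.576 0.346 0.081]
272 480 [0.571 0.354 0.079]
(np.float64(231.57884826771556), np.float64(332.1491406053595))
```

```bash
python3 - <<'E'
from h import *
s=load('side');P=cloud(s)
for z in(.075,.085,.095,.1,.105): print(z,proj(s,[.588,.359,z]),proj(s,[.556,.359,z]))
m=(abs(P[...,0]-.572)<.04)&(abs(P[...,1]-.352)<.02)&(P[...,2]>.083)&(P[...,2]<.13)
v,u=np.nonzero(m)
for h in np.arange(.084,.13,.004):
    k=m&(abs(P[...,2]-h)<.002); q=P[k]; 
    if len(q): print(h.round(3),len(q),q.min(0).round(3),q.max(0).round(3))
E
```

```text
0.075 (np.float64(220.39822495265327), np.float64(333.23748541286074)) (np.float64(236.16639071441293), np.float64(337.62181700587035))
0.085 (np.float64(219.80578012681008), np.float64(328.50389669089986)) (np.float64(235.64764050829996), np.float64(332.8463722454777))
0.095 (np.float64(219.20724160580744), np.float64(323.721619811961)) (np.float64(235.12348141530214), np.float64(328.02113504119))
0.1 (np.float64(218.905657753673), np.float64(321.3119879628561)) (np.float64(234.85934703094455), np.float64(325.5896002736733))
0.105 (np.float64(218.60251488697818), np.float64(318.88989970698003)) (np.float64(234.59382839628324), np.float64(323.14532255052626))
0.084 1 [0.579 0.351 0.083] [0.579 0.351 0.083]
0.1 12 [0.553 0.341 0.1  ] [0.589 0.358 0.102]
0.104 27 [0.552 0.34  0.102] [0.593 0.361 0.106]
0.108 45 [0.547 0.337 0.106] [0.6   0.362 0.11 ]
0.112 51 [0.546 0.337 0.11 ] [0.602 0.361 0.114]
0.116 48 [0.545 0.341 0.114] [0.6   0.362 0.118]
0.12 54 [0.544 0.339 0.118] [0.6   0.363 0.122]
0.124 48 [0.545 0.339 0.122] [0.6   0.362 0.126]
0.128 56 [0.545 0.338 0.126] [0.6   0.362 0.13 ]
```

Emit:
move_arm:
  deltas: [28, 5, 0, 0, 0, 0, 0, 28, 4, 0, 0, 0, 0, 0, 28, 0, 0, 0, 0, 0, 0]

```text
t: 4.8
tcp_pos: [0.5733, 0.3484, 0.0665]
tool_rot: [-0.0, 0.708, -0.0, 0.707]
force: [-0.0, -0.1, 0.4]
finger_gap: 0.328
```

```bash
cat >> h.py <<'E'
def tips(c,zlo,zhi,r=.045,n='side',w=.02):
    s=load(n);P=cloud(s)
    m=(abs(P[...,0]-c[0])<r)&(abs(P[...,1]-c[1])<r)&(P[...,2]>zlo)&(P[...,2]<zhi)&(s['image'].max(-1)<130)
    for h in np.arange(zlo,zhi,.004):
        k=m&(abs(P[...,2]-h)<.002); q=P[k]
        if len(q)>1: print(h.round(3),len(q),q.min(0).round(3),q.max(0).round(3))
E
python3 - <<'E'
from h import *
st()
s=snap('side')
cv2.imwrite('pics/z6.png',cv2.resize(s['image'][260:350,190:280,::-1],(600,600),interpolation=2))
tips([.572,.35],.07,.12,.035)
E
```

```text
t 4.8 tcp [0.5733 0.3484 0.0665] zyaw -0.0 xax [-1.4e-03 -6.0e-04 -1.0e+00] F [-0.03 -0.11  0.44] T [-0.025 -0.056 -0.01 ] gap 27.98 q [ 0.38   0.755  1.415 -0.     0.973  0.38 ]
0.07 6 [0.569 0.352 0.071] [0.577 0.356 0.072]
0.074 16 [0.567 0.346 0.072] [0.58  0.358 0.076]
0.078 18 [0.567 0.346 0.076] [0.579 0.358 0.08 ]
0.082 13 [0.568 0.344 0.08 ] [0.581 0.356 0.083]
0.09 5 [0.554 0.342 0.091] [0.59  0.352 0.092]
0.094 22 [0.554 0.339 0.092] [0.591 0.36  0.096]
0.098 33 [0.549 0.341 0.096] [0.6   0.362 0.1  ]
0.102 45 [0.547 0.338 0.1  ] [0.601 0.362 0.104]
0.106 56 [0.546 0.339 0.104] [0.601 0.363 0.108]
0.11 47 [0.545 0.34  0.108] [0.6   0.362 0.112]
0.114 44 [0.546 0.339 0.112] [0.599 0.362 0.116]
0.118 56 [0.546 0.337 0.116] [0.602 0.362 0.12 ]
```

View pics/z6.png

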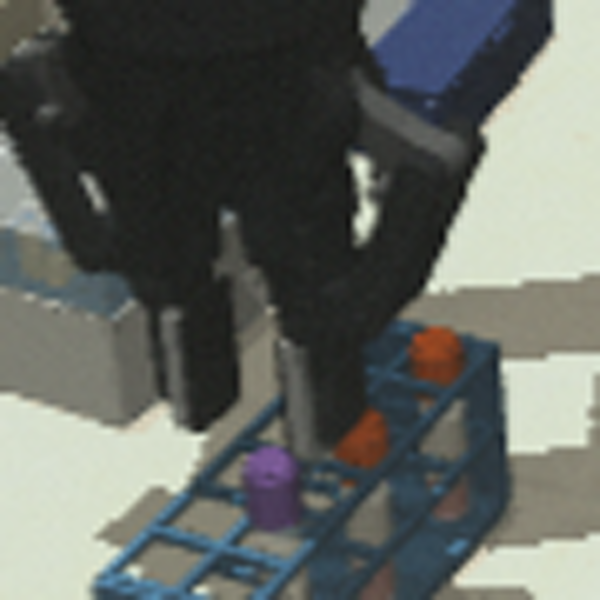

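Emit:
move_arm:
  deltas: [26, 5, 0, -0.5, 0, 0, 0, 26, 5, 0, 0, 0, 0, 0, 26, 5, 0, 0, 0, 0, 0, 26, 0, 0, 0, 0, 0, 0]

```text
t: 5.25
tcp_pos: [0.5725, 0.3484, 0.0512]
tool_rot: [-0.0, 0.708, -0.0, 0.706]
force: [-0.1, -0.6, 0.1]
finger_gap: 0.305
```

```bash
python3 - <<'E'
from h import *
st()
s=snap('side')
cv2.imwrite('pics/z7.png',cv2.resize(s['image'][260:350,190:280,::-1],(600,600),interpolation=2))
tips([.572,.35],.07,.12,.035)
E
```

```text
t 5.25 tcp [0.5725 0.3484 0.0512] zyaw 0.0 xax [-2.e-03 -8.e-04 -1.e+00] F [-0.09 -0.57  0.09] T [-0.01   0.006  0.042] gap 26.01 q [0.38  0.775 1.423 0.    0.945 0.38 ]
0.07 8 [0.569 0.352 0.07 ] [0.577 0.356 0.072]
0.074 15 [0.556 0.337 0.072] [0.588 0.356 0.076]
0.078 37 [0.553 0.339 0.076] [0.59 0.36 0.08]
0.082 45 [0.55  0.337 0.08 ] [0.593 0.361 0.084]
0.086 38 [0.547 0.337 0.084] [0.598 0.361 0.088]
0.09 46 [0.547 0.341 0.088] [0.599 0.363 0.092]
0.094 46 [0.545 0.339 0.092] [0.599 0.362 0.096]
0.098 54 [0.546 0.338 0.096] [0.6   0.362 0.1  ]
0.102 50 [0.546 0.338 0.1  ] [0.599 0.362 0.104]
0.106 49 [0.546 0.341 0.104] [0.6   0.362 0.108]
0.11 46 [0.547 0.34  0.108] [0.599 0.361 0.112]
0.114 44 [0.546 0.339 0.112] [0.597 0.362 0.116]
0.118 34 [0.544 0.338 0.116] [0.606 0.363 0.12 ]
```

View pics/z7.png

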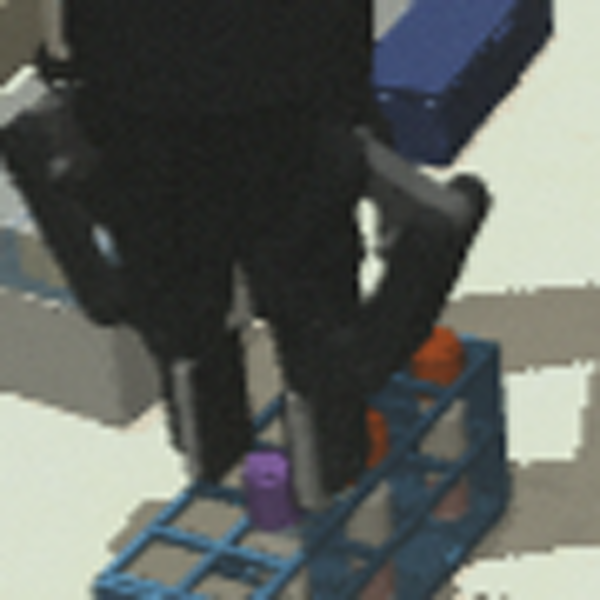

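Emit:
move_arm:
  deltas: [26, 4, 0, 0, 0, 0, 0, 26, 3, 0, 0, 0, 0, 0, 12, 0, 0, 0, 0, 0, 0, 12, 0, 0, 0, 0, 0, 0, 12, 0, 0, 0, 0, 0, 0, 12, 0, 0, 0, 0, 0, 0, 12, 0, 0, 0, 0, 0, 0]
  force: 40

```text
t: 6.0
tcp_pos: [0.5733, 0.3488, 0.0455]
tool_rot: [0.0, 0.707, 0.0, 0.707]
force: [0.3, 1.1, -1.0]
finger_gap: 0.153
```

```bash
python3 - <<'E'
from h import *
st()
s=snap('side')
cv2.imwrite('pics/z8.png',cv2.resize(s['image'][260:350,190:280,::-1],(600,600),interpolation=2))
tips([.572,.35],.06,.1,.035)
E
```

```text
t 6.0 tcp [0.5733 0.3488 0.0455] zyaw 0.0 xax [ 2.e-04  1.e-04 -1.e+00] F [ 0.29  1.06 -1.03] T [ 0.033  0.026 -0.   ] gap 13.06 q [0.38  0.783 1.425 0.    0.933 0.38 ]
0.06 9 [0.562 0.315 0.06 ] [0.583 0.36  0.062]
0.064 9 [0.569 0.317 0.062] [0.577 0.356 0.065]
0.068 7 [0.57  0.315 0.066] [0.579 0.356 0.069]
0.072 20 [0.56  0.351 0.07 ] [0.587 0.36  0.074]
0.076 31 [0.557 0.342 0.074] [0.588 0.363 0.078]
0.08 41 [0.555 0.344 0.078] [0.592 0.362 0.082]
0.084 52 [0.554 0.344 0.082] [0.595 0.362 0.086]
0.088 41 [0.554 0.342 0.086] [0.593 0.362 0.09 ]
0.092 50 [0.553 0.34  0.09 ] [0.593 0.363 0.094]
0.096 45 [0.553 0.34  0.094] [0.588 0.363 0.098]
0.1 21 [0.554 0.343 0.098] [0.592 0.363 0.1  ]
```

View pics/z8.png

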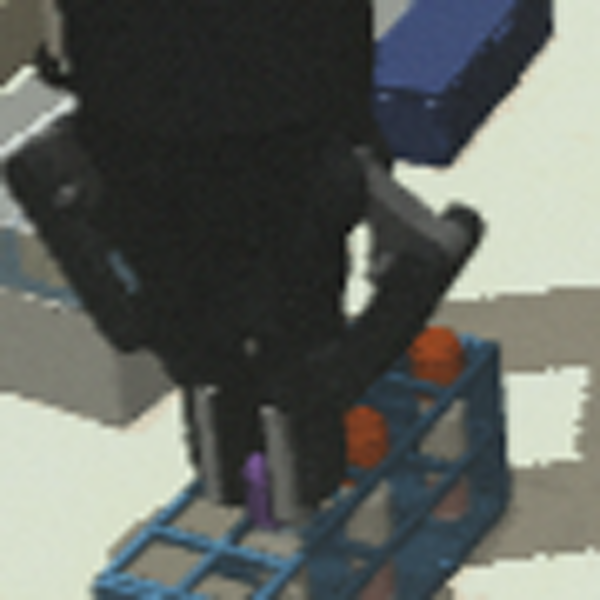

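Emit:
move_arm:
  deltas: [12, -5, 0, 0, 0, 0, 0, 12, -15, 0, 0, 0, 0, 0, 12, -20, 0, 0, 0, 0, 0, 12, -25, 0, 0, 0, 0, 0, 12, -25, 0, 0, 0, 0, 0, 12, -20, 0, 0, 0, 0, 0, 12, 0, 0, 0, 0, 0, 0]

```text
t: 6.75
tcp_pos: [0.5759, 0.3499, 0.1604]
tool_rot: [0.001, 0.704, 0.001, 0.71]
force: [0.1, 0.9, 0.3]
finger_gap: 0.153
```

```bash
python3 - <<'E'
from h import *
st()
s=snap('side')
cv2.imwrite('pics/z9.png',cv2.resize(s['image'][200:350,180:330,::-1],(600,600),interpolation=2))
E
```

```text
t 6.75 tcp [0.5759 0.3499 0.1604] zyaw 0.01 xax [ 0.0086  0.0035 -1.    ] F [0.12 0.89 0.33] T [ 0.018 -0.03   0.022] gap 13.1 q [0.38  0.64  1.353 0.    1.139 0.38 ]
```

View pics/z9.png

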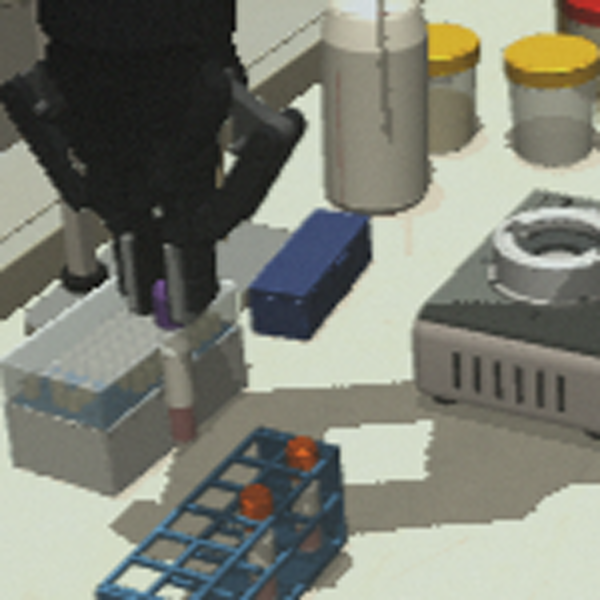

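Emit:
move_arm:
  deltas: [12, 0, -15, -2, 0, 0, 0, 12, 0, -30, -4.5, 0, 0, 0, 12, 0, -35, -5.5, 0, 0, 0, 12, 0, -35, -5.5, 0, 0, 0, 12, 0, -35, -5.5, 0, 0, 0, 12, 0, -35, -5.5, 0, 0, 0, 12, 0, -35, -5.5, 0, 0, 0, 12, 0, -35, -5, 0, 0, 0, 12, 0, -23, -3, 0, 0, 0, 12, 0, -10, -1, 0, 0, 0]

```text
t: 7.8
tcp_pos: [0.5282, 0.0581, 0.154]
tool_rot: [0.001, 0.709, -0.001, 0.706]
force: [1.0, 0.3, -0.2]
finger_gap: 0.151
```

Emit:
move_arm:
  deltas: [12, 0, 0, 0, 0, 0, 0]

```text
t: 7.9
tcp_pos: [0.5292, 0.0594, 0.1544]
tool_rot: [0.001, 0.708, -0.001, 0.706]
force: [0.1, -0.4, -0.3]
finger_gap: 0.147
```

```bash
python3 - <<'E'
from h import *
plan([.5325,.061,.15],0)
s=snap('side');t=snap('top')
a=cv2.resize(s['image'][200:320,260:380,::-1],(400,400),interpolation=2);b=cv2.resize(t['image'][190:290,250:350,::-1],(400,400),interpolation=2)
cv2.imwrite('pics/z10.png',np.hstack([a,b]))
E
```

```text
t 7.9 tcp [0.5292 0.0594 0.1544] zyaw -0.15 xax [-2.3e-03  2.0e-04 -1.0e+00] F [ 0.15 -0.41 -0.3 ] T [-0.011 -0.025  0.015] gap 12.51 q [-0.098  0.477  1.717 -0.     0.95  -0.096]
shift mm tool [4.4 1.7 3.3] n50 0.08863845181650964
rotvec deg [-0.15 -0.13 -0.01]
yaxis world [2.6e-03 1.0e+00 2.0e-04] zaxis [ 1.     -0.0026 -0.0023]
```

View pics/z10.png

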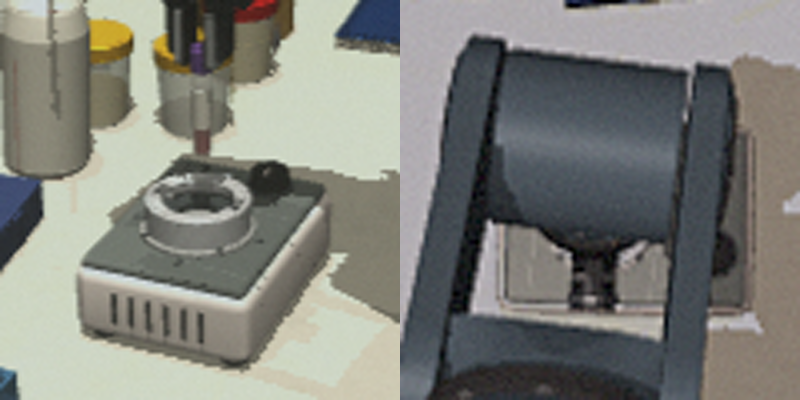

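```bash
python3 - <<'E'
from h import *
s=load('side')
print('foot exp',proj(s,[.5292,.0594,.115]),'stopper base',proj(s,[.5292,.0594,.172]))
for c in([.5325,.061,.084],[.531,.0597,.084],[.5333,.0623,.084]): print('collar',proj(s,c))
im=s['image']
cv2.imwrite('pics/z11.png',np.hstack([cv2.resize(im[205:255,300:340,::-1],(480,600),interpolation=2),cv2.resize(im[245:285,300:340,::-1],None,fx=8,fy=8,interpolation=2).copy().repeat(1,0)[:320].__class__(shape=(0,)) if 0 else cv2.copyMakeBorder(cv2.resize(im[245:285,300:340,::-1],(320,320),interpolation=2),0,280,0,0,0)]))
P=cloud(s)
# tube pixels: column-wise horizontally around
m=(abs(P[...,0]-.5292)<.03)&(abs(P[...,1]-.0594)<.03)&(P[...,2]>.105)&(P[...,2]<.175)
for h in np.arange(.108,.176,.006):
    q=P[m&(abs(P[...,2]-h)<.003)]
    if len(q): print(h.round(3),len(q),q.mean(0).round(4),q.min(0).round(3),q.max(0).round(3))
E
```

```text
foot exp (np.float64(320.94374689843926), np.float64(246.20627385150615)) stopper base (np.float64(320.57514395259494), np.float64(221.7329066431767))
collar (np.float64(319.4371568639639), np.float64(259.08632217627974))
collar (np.float64(320.31728931623894), np.float64(258.947795723144))
collar (np.float64(318.85292917065755), np.float64(259.283609334351))
0.12 14 [0.5284 0.0637 0.1207] [0.525 0.058 0.117] [0.533 0.068 0.123]
0.126 16 [0.5292 0.0627 0.1262] [0.526 0.054 0.124] [0.537 0.069 0.129]
0.132 16 [0.5294 0.0633 0.1323] [0.525 0.057 0.129] [0.537 0.067 0.135]
0.138 14 [0.529  0.0632 0.1377] [0.524 0.057 0.135] [0.536 0.067 0.14 ]
0.144 22 [0.5293 0.0632 0.1436] [0.524 0.055 0.141] [0.537 0.068 0.147]
0.15 19 [0.529  0.0627 0.1503] [0.525 0.055 0.148] [0.537 0.068 0.153]
0.156 15 [0.53   0.0642 0.1564] [0.524 0.061 0.154] [0.536 0.067 0.159]
0.162 14 [0.5294 0.0634 0.1616] [0.525 0.061 0.159] [0.536 0.067 0.165]
0.168 18 [0.5299 0.0641 0.1679] [0.525 0.059 0.165] [0.537 0.068 0.171]
0.174 8 [0.5293 0.0647 0.173 ] [0.526 0.059 0.172] [0.534 0.067 0.174]
```

View pics/z11.png

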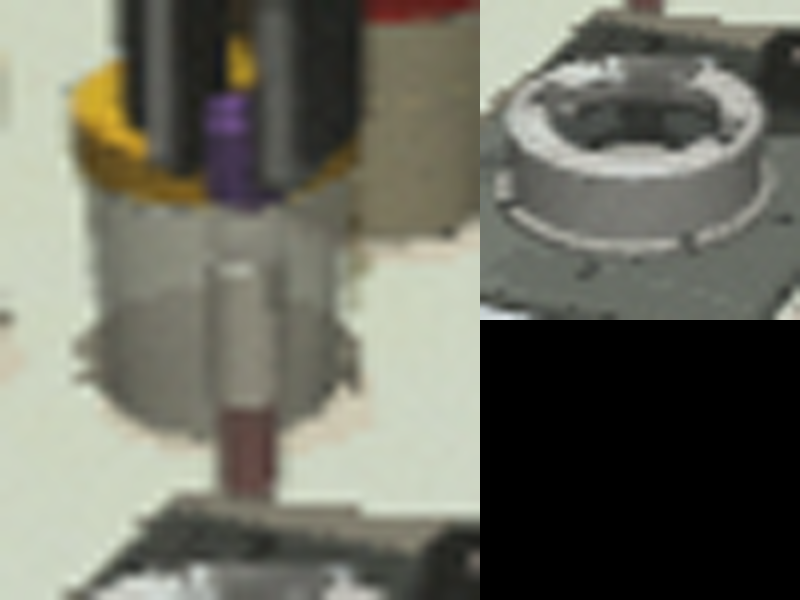

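Emit:
move_arm:
  deltas: [12, 0, 1.6, 2.6, 0, 0, 0, 12, 10, 0, 0, 0, 0, 0, 12, 15, 0, 0, 0, 0, 0, 12, 10, 0, 0, 0, 0, 0, 12, 0, 0, 0, 0, 0, 0, 12, 0, 0, 0, 0, 0, 0]

```text
t: 8.6
tcp_pos: [0.5327, 0.0627, 0.1199]
tool_rot: [-0.0, 0.707, 0.0, 0.707]
force: [-0.4, 0.0, -0.6]
finger_gap: 0.152
```

```bash
python3 - <<'E'
from h import *
plan([.5318,.061,.12],0)
s=snap('side');im=s['image']
cv2.imwrite('pics/z12.png',cv2.resize(im[215:290,285:360,::-1],(600,600),interpolation=2))
E
```

```text
t 8.6 tcp [0.5327 0.0627 0.1199] zyaw 0.04 xax [-8.e-04  1.e-04 -1.e+00] F [-0.36  0.   -0.64] T [-0.007  0.013 -0.006] gap 12.97 q [-0.091  0.534  1.738  0.     0.871 -0.092]
shift mm tool [-0.1 -1.7 -0.9] n50 0.03365499227085106
rotvec deg [ 0.04 -0.04 -0.01]
yaxis world [-7.e-04  1.e+00  1.e-04] zaxis [ 1.e+00  7.e-04 -8.e-04]
```

View pics/z12.png

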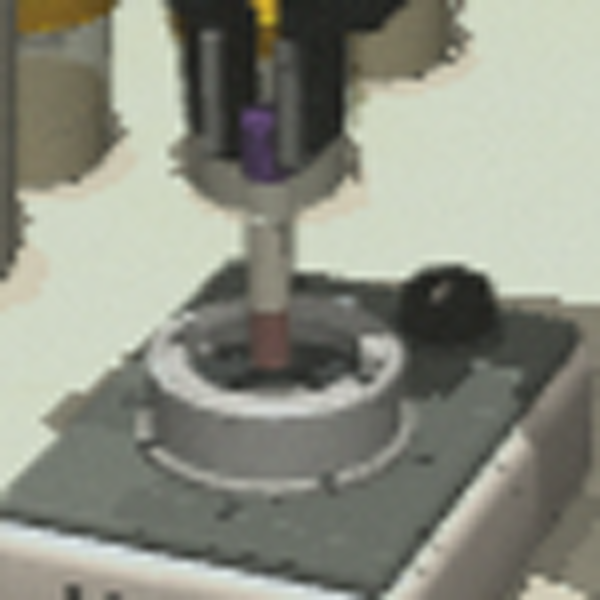

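Emit:
move_arm:
  deltas: [12, 0, -1.4, -1, 0, 0, 0, 12, 6, 0, 0, 0, 0, 0, 12, 6, 0, 0, 0, 0, 0, 12, 5, 0, 0, 0, 0, 0, 12, 0, 0, 0, 0, 0, 0]

```text
t: 9.15
tcp_pos: [0.5311, 0.0609, 0.1024]
tool_rot: [0.0, 0.708, 0.0, 0.706]
force: [-0.1, 0.8, -0.3]
finger_gap: 0.152
```

```bash
python3 - <<'E'
from h import *
plan([.5318,.061,.09],0)
E
```

```text
t 9.15 tcp [0.5311 0.0609 0.1024] zyaw -0.0 xax [-2.1e-03  2.0e-04 -1.0e+00] F [-0.1   0.8  -0.34] T [ 0.023  0.039 -0.006] gap 13.0 q [-0.095  0.56   1.754 -0.     0.829 -0.095]
shift mm tool [12.4  0.1  0.7] n50 0.24704117252883115
rotvec deg [-0.   -0.12 -0.01]
yaxis world [1.e-04 1.e+00 2.e-04] zaxis [ 1.0e+00 -1.0e-04 -2.1e-03]
```

Emit:
move_arm:
  deltas: [12, 5, 0, 0.3, 0, 0, 0, 12, 5, 0, 0, 0, 0, 0, 12, 5, 0, 0, 0, 0, 0, 12, 0, 0, 0, 0, 0, 0]

```text
t: 9.55
tcp_pos: [0.5315, 0.061, 0.0875]
tool_rot: [0.0, 0.708, 0.0, 0.706]
force: [0.5, -0.5, 0.1]
finger_gap: 0.149
```

Emit:
move_arm:
  deltas: [12, 5, 0, 0, 0, 0, 0, 12, 5, 0, 0, 0, 0, 0, 12, 4, 0, 0, 0, 0, 0, 12, 0, 0, 0, 0, 0, 0]

```text
t: 9.95
tcp_pos: [0.5316, 0.061, 0.0736]
tool_rot: [0.0, 0.708, 0.0, 0.707]
force: [0.4, 0.6, -0.5]
finger_gap: 0.149
```

```bash
python3 - <<'E'
from h import *
plan([.5318,.061,.066],0)
s=snap('side');im=s['image']
cv2.imwrite('pics/z13.png',cv2.resize(im[215:290,285:360,::-1],(600,600),interpolation=2))
tips([.532,.061],.07,.13,.035)
E
```

```text
t 9.95 tcp [0.5316 0.061  0.0736] zyaw 0.0 xax [-1.4e-03  1.0e-04 -1.0e+00] F [ 0.41  0.62 -0.52] T [ 0.019 -0.004 -0.001] gap 12.75 q [-0.095  0.609  1.771  0.     0.763 -0.095]
shift mm tool [7.6 0.  0.2] n50 0.1522573307035942
rotvec deg [ 0.   -0.08 -0.01]
yaxis world [-0.e+00  1.e+00  1.e-04] zaxis [ 1.      0.     -0.0014]
0.07 30 [0.498 0.048 0.07 ] [0.563 0.095 0.072]
0.074 114 [0.499 0.029 0.072] [0.562 0.096 0.076]
0.078 71 [0.499 0.034 0.076] [0.565 0.095 0.08 ]
0.082 68 [0.499 0.036 0.08 ] [0.564 0.096 0.084]
0.086 59 [0.503 0.031 0.084] [0.564 0.094 0.087]
0.09 9 [0.526 0.053 0.088] [0.536 0.069 0.091]
0.094 9 [0.527 0.064 0.092] [0.538 0.069 0.096]
0.098 8 [0.53  0.065 0.097] [0.541 0.069 0.1  ]
0.102 15 [0.519 0.064 0.1  ] [0.543 0.075 0.104]
0.106 29 [0.515 0.065 0.104] [0.551 0.076 0.108]
0.11 43 [0.513 0.051 0.108] [0.552 0.075 0.112]
0.114 31 [0.513 0.05  0.112] [0.553 0.075 0.116]
0.118 26 [0.512 0.051 0.116] [0.551 0.076 0.12 ]
0.122 31 [0.513 0.055 0.12 ] [0.553 0.076 0.124]
0.126 35 [0.512 0.057 0.124] [0.554 0.076 0.128]
```

View pics/z13.png

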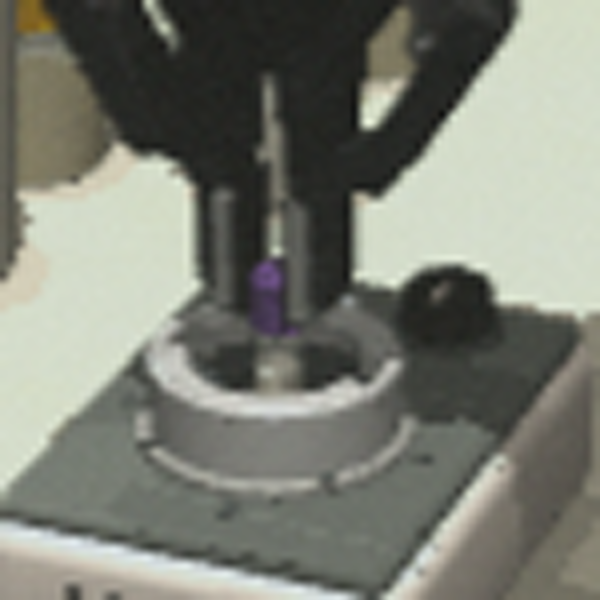

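Emit:
move_arm:
  deltas: [12, 4, 0, 0, 0, 0, 0, 12, 3, 0, 0, 0, 0, 0, 12, 0.5, 0, 0, 0, 0, 0, 12, 0, 0, 0, 0, 0, 0]

```text
t: 10.4
tcp_pos: [0.5321, 0.0609, 0.0667]
tool_rot: [-0.0, 0.707, 0.0, 0.707]
force: [-0.2, 0.4, 0.4]
finger_gap: 0.153
```

```bash
python3 - <<'E'
from h import *
st()
E
```

```text
t 10.4 tcp [0.5321 0.0609 0.0667] zyaw 0.0 xax [-3.e-04  0.e+00 -1.e+00] F [-0.18  0.42  0.43] T [ 0.018 -0.007 -0.019] gap 13.09 q [-0.095  0.621  1.775  0.     0.746 -0.095]
```

Open (drop ≲1 mm), then rise straight up.

Emit:
move_arm:
  deltas: [30, 0, 0, 0, 0, 0, 0, 30, 0, 0, 0, 0, 0, 0, 30, 0, 0, 0, 0, 0, 0, 30, -10, 0, 0, 0, 0, 0, 40, -20, 0, 0, 0, 0, 0, 60, -30, 0, 0, 0, 0, 0, 60, -30, 0, 0, 0, 0, 0, 60, 0, 0, 0, 0, 0, 0]

```text
t: 11.2
tcp_pos: [0.5355, 0.0607, 0.1615]
tool_rot: [-0.0, 0.704, -0.0, 0.711]
force: [-0.9, -0.1, -0.4]
finger_gap: 0.7
```

```bash
python3 - <<'E'
from h import *
plan([.443,-.302,.14],48)
s=snap('side');im=s['image']
cv2.imwrite('pics/z14.png',cv2.resize(im[215:290,285:360,::-1],(600,600),interpolation=2))
P=cloud(s);hsv=cv2.cvtColor(im,cv2.COLOR_RGB2HSV);m=cv2.inRange(hsv,(125,60,50),(165,255,255))>0
q=P[m];print(m.sum(),q.max(0),q.mean(0))
E
```

```text
t 11.2 tcp [0.5355 0.0607 0.1615] zyaw 0.01 xax [ 9.8e-03 -9.0e-04 -1.0e+00] F [-0.93 -0.08 -0.44] T [-0.035 -0.031 -0.004] gap 59.78 q [-0.095  0.47   1.704  0.     0.957 -0.095]
shift mm tool [  20.9 -362.7  -92.7] n50 7.253727863444645
rotvec deg [-47.99   0.51   0.29]
yaxis world [-2.e-04  1.e+00 -9.e-04] zaxis [1.0e+00 2.0e-04 9.8e-03]
45 [0.53827114 0.94701408 0.60670898] [0.52284122 0.08495327 0.1076238 ]
```

View pics/z14.png

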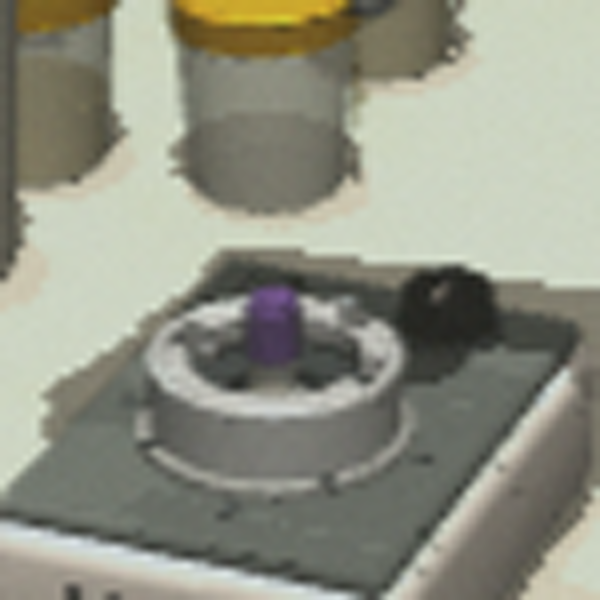

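Emit:
move_arm:
  deltas: [60, 0, -20, -5, 0, 0, 0, 60, 0, -40, -10, 0, 0, 0, 60, 0, -42, -11, 0, 0, 0, 60, 0, -42, -11, 0, 0, 0, 60, 0, -42, -11, 0, 0, 0, 60, 0, -42, -11, 0, 0, 0, 60, 0, -42, -11, 0, 0, 0, 60, 0, -42, -11, 0, 0, 0, 60, 0, -36, -8, 0, 0, 0, 60, 0, -15, -3, 0, 0, 0]

```text
t: 12.25
tcp_pos: [0.4391, -0.3052, 0.1561]
tool_rot: [0.001, 0.707, -0.001, 0.707]
force: [-0.1, -0.8, -0.3]
finger_gap: 0.704
```

Emit:
move_arm:
  deltas: [60, 0, 0, 0, -8, 0, 0, 60, 0, 0, 0, -8, 0, 0, 60, 0, 0, 0, -8.5, 0, 0, 60, 0, 0, 0, -8.5, 0, 0, 60, 0, 0, 0, -8, 0, 0, 60, 0, 0, 0, -8, 0, 0, 60, 0, 0, 0, 0, 0, 0]

```text
t: 12.95
tcp_pos: [0.4398, -0.3007, 0.1561]
tool_rot: [-0.293, 0.644, 0.294, 0.643]
force: [-0.4, -0.1, 0.2]
finger_gap: 0.702
```

```bash
python3 - <<'E'
from h import *
plan([.443,-.302,.14],49)
s=snap('side');im=s['image'];t=snap('top')
a=cv2.resize(im[150:250,350:450,::-1],(400,400),interpolation=2);b=cv2.resize(t['image'][230:330,390:490,::-1],(400,400),interpolation=2)
cv2.imwrite('pics/z15.png',np.hstack([a,b]))
E
```

```text
t 12.95 tcp [ 0.4398 -0.3007  0.1561] zyaw 49.03 xax [-0.0014  0.0019 -1.    ] F [-0.44 -0.11  0.23] T [0.005 0.037 0.034] gap 59.94 q [-0.81   0.475  1.715  0.     0.954 -1.666]
shift mm tool [16.1 -3.3  1.1] n50 0.3220234579982178
rotvec deg [ 0.03  0.03 -0.13]
yaxis world [-0.755   0.6557  0.0023] zaxis [6.557e-01 7.550e-01 5.000e-04]
```

View pics/z15.png

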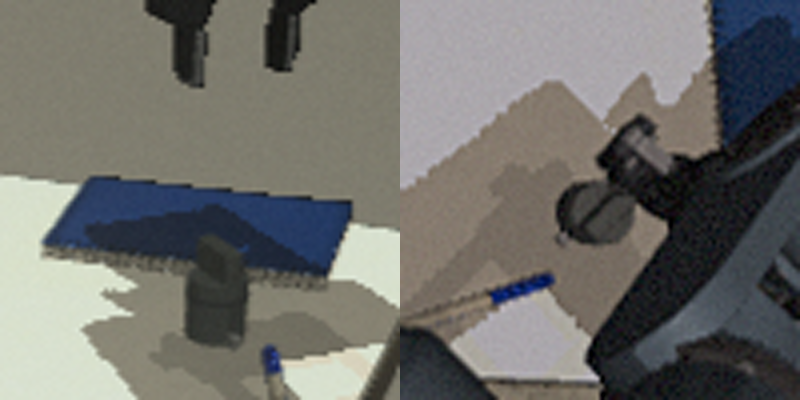

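```bash
python3 - <<'E'
from h import *
s=load('side')
for p in([.4398,-.3007,.187],[.443,-.302,.067],[.443,-.302,.05]):
    u,v=proj(s,p);print(p,u,v,(u-350)*4,(v-150)*4)
P=cloud(s)
m=(abs(P[...,0]-.44)<.06)&(abs(P[...,1]+.3)<.06)
for h in(.168,.172,.176,.18,.184,.188,.192,.196,.2):
    q=P[m&(abs(P[...,2]-h)<.002)]
    if len(q): print(h,len(q),q.min(0).round(3),q.max(0).round(3),q.mean(0).round(3))
for h in(.01,.02,.03,.04,.048,.052,.056,.06,.064,.068):
    q=P[m&(abs(P[...,2]-h)<.002)]
    if len(q): print(h,len(q),q.min(0).round(3),q.max(0).round(3),((q.min(0)+q.max(0))/2).round(4))
# image: bell outline columns in side
im=s['image'].astype(int).max(-1); print(im[222:236,390:420:1][::3])
E
```

```text
[0.4398, -0.3007, 0.187] 408.8964731621869 168.677135677198 235.58589264874763 74.70854270879204
[0.443, -0.302, 0.067] 404.98735099998595 211.3986853980471 219.9494039999438 245.59474159218837
[0.443, -0.302, 0.05] 404.60488206740814 217.2191987307274 218.41952826963256 268.87679492290965
0.188 14 [ 0.411 -0.329  0.187] [ 0.473 -0.267  0.19 ] [ 0.441 -0.297  0.189]
0.192 18 [ 0.411 -0.332  0.19 ] [ 0.469 -0.265  0.194] [ 0.438 -0.298  0.192]
0.196 26 [ 0.41  -0.33   0.194] [ 0.473 -0.264  0.198] [ 0.437 -0.299  0.196]
0.2 23 [ 0.408 -0.334  0.198] [ 0.474 -0.263  0.202] [ 0.437 -0.302  0.2  ]
0.01 40 [ 0.387 -0.297  0.008] [ 0.461 -0.243  0.012] [ 0.424 -0.27   0.01 ]
0.02 21 [ 0.425 -0.312  0.018] [ 0.463 -0.28   0.022] [ 0.4443 -0.2963  0.0199]
0.03 20 [ 0.424 -0.303  0.028] [ 0.463 -0.277  0.032] [ 0.4436 -0.2897  0.03  ]
0.04 22 [ 0.425 -0.301  0.038] [ 0.464 -0.281  0.042] [ 0.4441 -0.2911  0.0398]
0.048 44 [ 0.424 -0.314  0.046] [ 0.463 -0.28   0.05 ] [ 0.4439 -0.2972  0.048 ]
0.052 11 [ 0.428 -0.31   0.05 ] [ 0.461 -0.286  0.053] [ 0.4444 -0.2983  0.0518]
0.056 17 [ 0.428 -0.
[... 228 characters left out ...]
34 [ 0.429 -0.318  0.066] [ 0.462 -0.285  0.07 ] [ 0.4454 -0.3012  0.0678]
[[133 132 132 136 133 134  77  47  49  50  54  52  54  53  57  56  54  55
   57  54  50  48 114 132 130 129 130 131 130 130]
 [133 138 135 137 136 135  85  51  43  45  45  49  50  52  51  54  52  51
   48  48  43  58 115 131 130 134 133 133 131 133]
 [135 138 136 133 138 138  74  51  50  53  55  51  55  54  57  53  56  52
   48  49  51  79 126 136 134 135 137 135 134 135]
 [137 136 134 135 136 140  76  51  53  53  53  57  57  55  52  55  57  49
   51  53  50  84 107 115 112 111 112 114 114 112]
 [122 112 111 116 116 113  98  59  50  55  55  56  55  57  56  56  56  72
   90  92  73 102 115 113 111 114 112 112 112 112]]
```

Emit:
move_arm:
  deltas: [45, 0, -3.9, 0.4, 0, 0, 0, 40, 20, 0, 0, 0, 0, 0, 36, 30, 0, 0, 0, 0, 0, 36, 30, 0, 0, 0, 0, 0, 36, 10, 0, 0, 0, 0, 0, 36, 0, 0, 0, 0, 0, 0]

```text
t: 13.65
tcp_pos: [0.4427, -0.3036, 0.0655]
tool_rot: [-0.292, 0.644, 0.294, 0.643]
force: [0.9, 0.3, -0.1]
finger_gap: 0.422
```

```bash
python3 - <<'E'
from h import *
plan([.443,-.303,.0235],49)
s=snap('side');im=s['image'];t=snap('top')
a=cv2.resize(im[170:245,370:445,::-1],(400,400),interpolation=2);b=cv2.resize(t['image'][230:330,390:490,::-1],(400,400),interpolation=2)
cv2.imwrite('pics/z16.png',np.hstack([a,b]))
P=cloud(s)
m=(abs(P[...,0]-.44)<.05)&(abs(P[...,1]+.3)<.05)
for h in np.arange(.06,.13,.004):
    q=P[m&(abs(P[...,2]-h)<.002)]
    if len(q): print(h.round(3),len(q),q.min(0).round(3),q.max(0).round(3))
E
```

```text
t 13.65 tcp [ 0.4427 -0.3036  0.0655] zyaw 48.96 xax [-0.0024  0.0025 -1.    ] F [ 0.94  0.31 -0.14] T [-0.025 -0.024  0.012] gap 36.05 q [-0.809  0.625  1.77   0.     0.75  -1.664]
shift mm tool [42.   0.1  0.6] n50 0.8394148113464417
rotvec deg [-0.04  0.02 -0.2 ]
yaxis world [-0.7542  0.6566  0.0035] zaxis [6.566e-01 7.542e-01 4.000e-04]
0.06 19 [ 0.428 -0.309  0.058] [ 0.461 -0.285  0.062]
0.064 17 [ 0.427 -0.308  0.062] [ 0.461 -0.283  0.066]
0.068 27 [ 0.43  -0.317  0.066] [ 0.462 -0.284  0.069]
0.072 5 [ 0.434 -0.299  0.07 ] [ 0.446 -0.279  0.073]
0.092 5 [ 0.429 -0.328  0.091] [ 0.465 -0.281  0.094]
0.096 16 [ 0.42  -0.322  0.094] [ 0.462 -0.276  0.098]
0.1 18 [ 0.421 -0.322  0.099] [ 0.467 -0.278  0.101]
0.104 22 [ 0.42  -0.326  0.102] [ 0.47  -0.273  0.106]
0.108 22 [ 0.42  -0.325  0.106] [ 0.47  -0.273  0.11 ]
0.112 23 [ 0.421 -0.327  0.11 ] [ 0.471 -0.273  0.114]
0.116 24 [ 0.418 -0.32   0.114] [ 0.471 -0.274  0.118]
0.12 28 [ 0.419 -0.323  0.118] [ 0.471 -0.275  0.122]
0.124 22 [ 0.419 -0.321  0.122] [ 0.467 -0.273  0.126]
0.128 25 [ 0.42  -0.324  0.126] [ 0.468 -0.274  0.13 ]
```

View pics/z16.png

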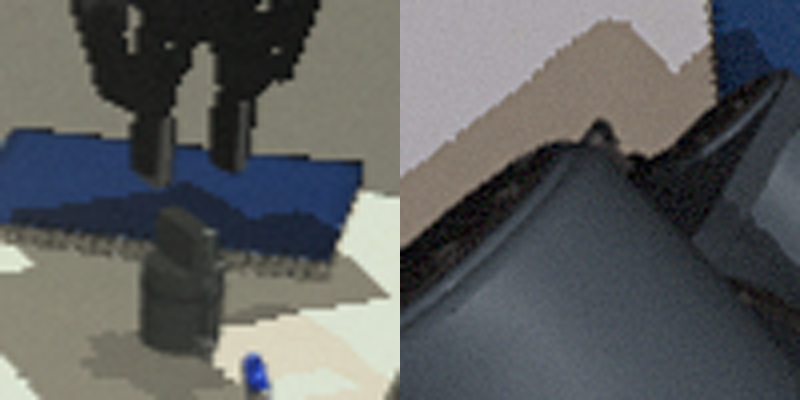

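Emit:
move_arm:
  deltas: [36, 15, 0, 0, 0, 0, 0, 36, 15, 0, 0, 0, 0, 0, 36, 6, 0, 0, 0, 0, 0, 36, 3, 0, 0, 0, 0, 0, 36, 0, 0, 0, 0, 0, 0]

```text
t: 14.25
tcp_pos: [0.4438, -0.3047, 0.0284]
tool_rot: [-0.294, 0.643, 0.293, 0.644]
force: [0.0, 0.3, 0.1]
finger_gap: 0.421
```

```bash
python3 - <<'E'
from h import *
st()
s=snap('side');im=s['image']
a=cv2.resize(im[170:245,370:445,::-1],(600,600),interpolation=2)
cv2.imwrite('pics/z17.png',a)
E
```

```text
t 14.25 tcp [ 0.4438 -0.3047  0.0284] zyaw 49.0 xax [ 7.e-04 -8.e-04 -1.e+00] F [0.03 0.3  0.13] T [ 0.024 -0.007 -0.021] gap 35.96 q [-0.809  0.69   1.786 -0.     0.664 -1.665]
```

View pics/z17.png

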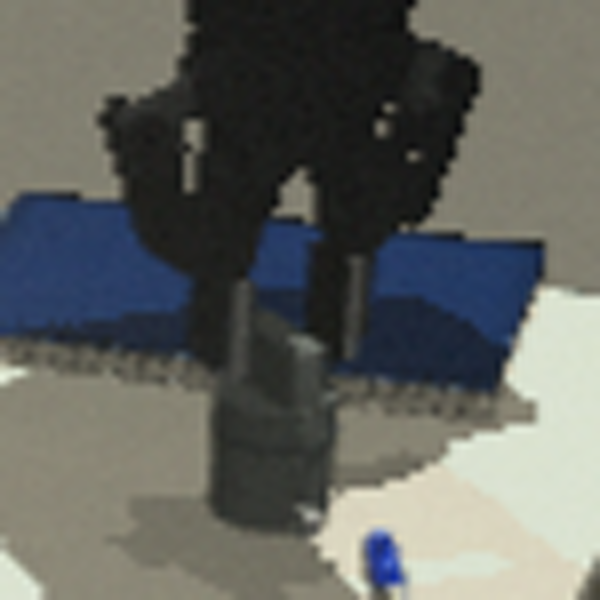

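Emit:
move_arm:
  deltas: [36, 2, 0, 0, 0, 0, 0, 10, 0, 0, 0, 0, 0, 0, 10, 0, 0, 0, 0, 0, 0, 10, 0, 0, 0, 0, 0, 0, 10, 0, 0, 0, 0, 0, 0, 10, 0, 0, 0, 0, 0, 0, 10, 0, 0, 0, 0, 0, 0]
  force: 100

```text
t: 15.0
tcp_pos: [0.4436, -0.3045, 0.0264]
tool_rot: [-0.294, 0.643, 0.293, 0.644]
force: [-0.7, 0.7, 4.9]
finger_gap: 0.14
```

```bash
python3 - <<'E'
from h import *
st()
s=snap('side');im=s['image']
a=cv2.resize(im[170:245,370:445,::-1],(600,600),interpolation=2)
cv2.imwrite('pics/z18.png',a)
E
```

```text
t 15.0 tcp [ 0.4436 -0.3045  0.0264] zyaw 49.01 xax [ 5.e-04 -5.e-04 -1.e+00] F [-0.65  0.72  4.88] T [0.087 0.151 0.005] gap 11.94 q [-0.809  0.694  1.787  0.     0.66  -1.665]
```

View pics/z18.png

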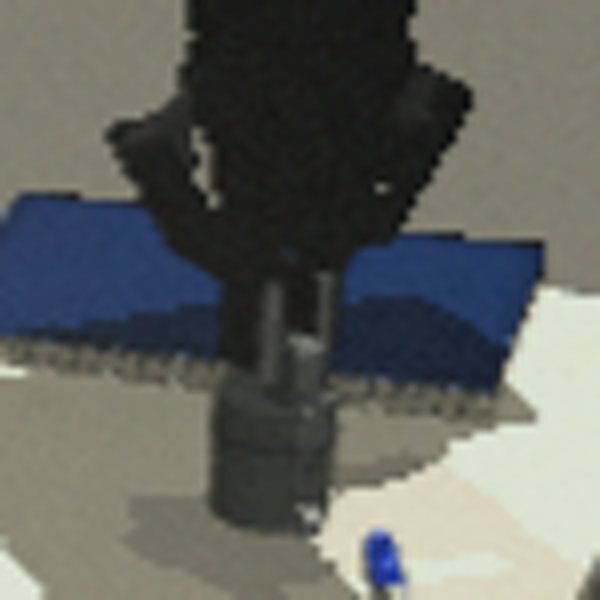

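Emit:
move_arm:
  deltas: [10, -4, 0, 0, 0, 0, 0, 10, -15, 0, 0, 0, 0, 0, 10, -25, 0, 0, 0, 0, 0, 10, -30, 0, 0, 0, 0, 0, 10, -30, 0, 0, 0, 0, 0, 10, -20, 0, 0, 0, 0, 0, 10, -10, 0, 0, 0, 0, 0, 10, 0, 0, 0, 0, 0, 0]

```text
t: 15.85
tcp_pos: [0.4438, -0.3048, 0.1608]
tool_rot: [-0.294, 0.643, 0.292, 0.644]
force: [0.6, 0.6, -2.2]
finger_gap: 0.137
```

Emit:
move_arm:
  deltas: [10, 0, 0, 0, -6, 0, 0, 10, 0, 0, 0, -8, 0, 0, 10, 0, 0, 0, -8, 0, 0, 10, 0, 0, 0, -8, 0, 0, 10, 0, 0, 0, -7, 0, 0, 10, 0, 0, 0, -4, 0, 0, 10, 0, 0, 0, 0, 0, 0]

```text
t: 16.55
tcp_pos: [0.4425, -0.3035, 0.1581]
tool_rot: [-0.499, 0.5, 0.501, 0.5]
force: [0.3, -0.0, -2.0]
finger_gap: 0.138
```

```bash
python3 - <<'E'
from h import *
plan([.5318,.061,.16],90)
s=snap('side');im=s['image']
cv2.imwrite('pics/z19.png',cv2.resize(im[130:230,350:450,::-1],(600,600),interpolation=2))
E
```

```text
t 16.55 tcp [ 0.4425 -0.3035  0.1581] zyaw 89.99 xax [-0.0025  0.0026 -1.    ] F [ 0.33 -0.02 -2.  ] T [ 0.02  -0.024  0.014] gap 11.78 q [-0.81   0.477  1.703 -0.     0.965 -2.38 ]
shift mm tool [ -1.2 -89.2 364.5] n50 7.290969313519421
rotvec deg [-0.01  0.15 -0.14]
yaxis world [-1.0e+00  2.0e-04  2.5e-03] zaxis [2.0e-04 1.0e+00 2.6e-03]
```

View pics/z19.png

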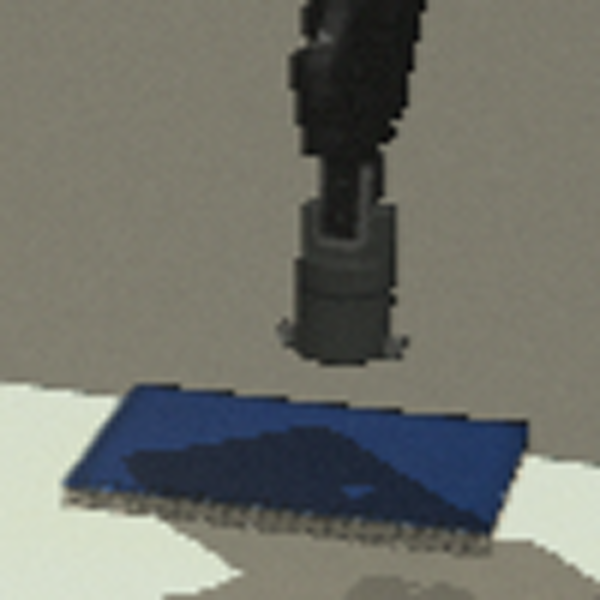

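Emit:
move_arm:
  deltas: [10, 0, -5, 20, 0, 0, 0, 10, 0, -10, 40, 0, 0, 0, 10, 0, -10, 42, 0, 0, 0, 10, 0, -10, 42, 0, 0, 0, 10, 0, -10, 42, 0, 0, 0, 10, 0, -10, 42, 0, 0, 0, 10, 0, -10, 42, 0, 0, 0, 10, 0, -10, 42, 0, 0, 0, 10, 0, -9, 35, 0, 0, 0, 10, 0, -4, 16, 0, 0, 0]

```text
t: 17.6
tcp_pos: [0.5312, 0.0618, 0.1591]
tool_rot: [-0.5, 0.5, 0.501, 0.5]
force: [-0.7, -0.7, -2.0]
finger_gap: 0.139
```

Emit:
move_arm:
  deltas: [10, 0, 0, 0, 0, 0, 0, 10, 0, 0, 0, 0, 0, 0]

```text
t: 17.8
tcp_pos: [0.5308, 0.0587, 0.1591]
tool_rot: [-0.5, 0.5, 0.5, 0.499]
force: [-0.1, -0.0, -1.0]
finger_gap: 0.138
```

```bash
python3 - <<'E'
from h import *
plan([.5318,.061,.16],90)
s=snap('side');im=s['image']
cv2.imwrite('pics/z20.png',cv2.resize(im[190:290,270:370,::-1],(600,600),interpolation=2))
P=cloud(s)
m=(abs(P[...,0]-.532)<.05)&(abs(P[...,1]-.061)<.05)
for h in np.arange(.11,.22,.005):
    q=P[m&(abs(P[...,2]-h)<.0025)]
    if len(q): print(h.round(3),len(q),q.min(0).round(4),q.max(0).round(4),(q.min(0)+q.max(0)).round(4)/2)
E
```

```text
t 17.8 tcp [0.5308 0.0587 0.1591] zyaw 90.02 xax [-1.5e-03 -3.0e-04 -1.0e+00] F [-0.05 -0.03 -1.04] T [ 0.017  0.028 -0.009] gap 11.81 q [-9.900e-02  4.720e-01  1.709e+00 -1.000e-03  9.620e-01 -1.670e+00]
shift mm tool [-0.9 -1.   2.3] n50 0.045975778346561864
rotvec deg [ 0.02 -0.02 -0.09]
yaxis world [-1.0e+00 -3.0e-04  1.5e-03] zaxis [-3.e-04  1.e+00 -3.e-04]
0.135 24 [0.5059 0.0593 0.134 ] [0.5577 0.0807 0.1375] [0.5318  0.07005 0.13575]
0.14 61 [0.5031 0.0544 0.1375] [0.5601 0.083  0.1424] [0.5316  0.06865 0.13995]
0.145 47 [0.5036 0.0583 0.1425] [0.5587 0.0818 0.1474] [0.5312  0.07005 0.14495]
0.15 47 [0.5083 0.0576 0.1476] [0.5486 0.0836 0.1524] [0.52845 0.07055 0.15   ]
0.155 41 [0.5099 0.0599 0.1525] [0.5484 0.0828 0.1574] [0.52915 0.0714  0.155  ]
0.16 39 [0.51   0.0535 0.1575] [0.547  0.0819 0.1624] [0.5285  0.06775 0.15995]
0.165 53 [0.5098 0.0603 0.1626] [0.5519 0.0826 0.1675] [0.53085 0.07145 0.16505]
0.17 46 [0.5097 0.0529 0.1676] [0.5477 0.0819 0.1723] [0.52865 0.0674  0.17   ]
0.175 42 [0.5117 0.0511 0.1729] [0.5467 0.0823 0.1774] [0.5292  0.0667  0.17515]
0.18 76 [0.512  0.059  0.1775] [0.5506 0.0836 0.1825] [0.5313  0.07125 0.18   ]
0.185 34 [0.5113 0.0593 0.1825] [0.5503 0.0744 0.1875] [0.5308  0.06685 0.185  ]
0.19 32 [0.5118 0.0584 0.1876] [0.5498 0.0773 0.1925] [0.5308  0.06785 0.19005]
0.195 41 [0.5108 0.0571 0.1926] [0.5496 0.0795 0.1975] [0.5302  0.06835 0.19505]
0.2 59 [0.5108 0.0473 0.1975] [0.5509 0.0812 0.2025] [0.53085 0.06425 0.2    ]
0.205 32 [0.5202 0.0466 0.2026] [0.5397 0.0808 0.2074] [0.52995 0.0637  0.205  ]
0.21 35 [0.5206 0.0446 0.2077] [0.5404 0.0816 0.2123] [0.5305  0.0631  0.21005]
0.215 33 [0.5206 0.0483 0.2126] [0.5391 0.0824 0.2173] [0.52985 0.0653  0.215  ]
```

View pics/z20.png

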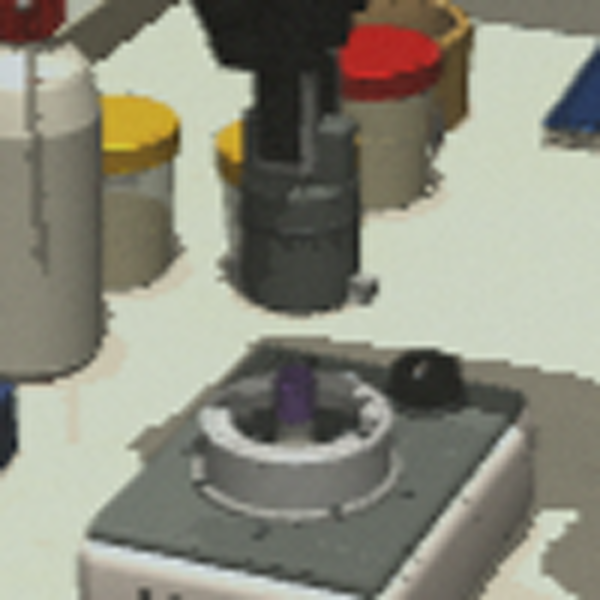

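```bash
python3 - <<'E'
from h import *
im=cv2.imread('pics/top0.png'); t=load('top')
a=onz(t,300.7,233.3,.081);b=onz(t,300.2,253.2,.081);print(a,b,(a+b)/2,np.degrees(np.arctan2(*(a-b)[[1,0]])))
# bright ring in top0
hsv=cv2.cvtColor(im,cv2.COLOR_BGR2GRAY)
c=im[222:266,278:322]; 
# housing edges: grey top mask in top0
g=cv2.cvtColor(im,cv2.COLOR_BGR2HSV)
print(g[245:247,280:330:4].tolist())
big=cv2.resize(c,(600,600),interpolation=2);cv2.imwrite('pics/z21.png',big)
# side ellipse of collar: current image
E
```

```text
[0.55575631 0.05871893 0.081     ] [0.50571881 0.05848321 0.081     ] [0.53073756 0.05860107 0.081     ] 0.26991190470685644
[[[20, 18, 126], [20, 23, 98], [175, 10, 153], [30, 3, 90], [4, 15, 121], [14, 21, 135], [0, 8, 135], [17, 19, 94], [171, 16, 158], [15, 24, 125], [15, 24, 129], [13, 23, 132], [13, 23, 133]], [[16, 21, 132], [15, 19, 109], [19, 13, 158], [8, 12, 83], [174, 10, 133], [16, 24, 137], [8, 16, 124], [150, 9, 89], [161, 14, 144], [20, 23, 134], [21, 14, 125], [18, 23, 131], [20, 16, 98]]]
```

View pics/z21.png

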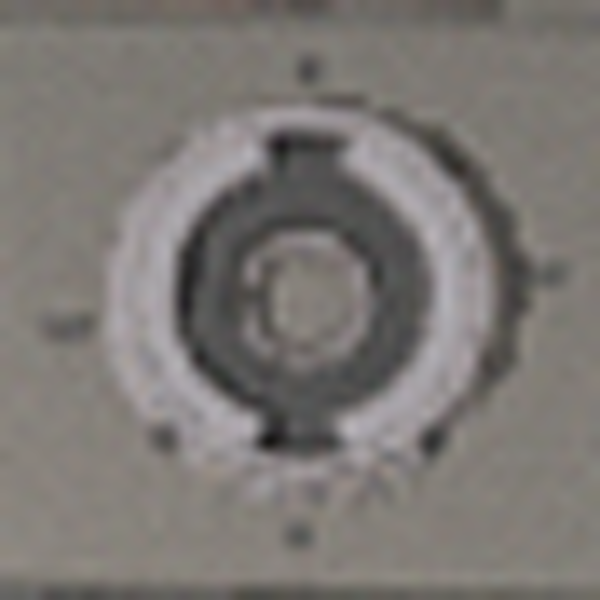

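```bash
python3 - <<'E'
from h import *
t=load('top'); print(onz(t,299.5,243.4,.084), onz(t,299.5,243.1,.084))
from scipy.optimize import least_squares
s=load('side')
big=s['image'][245:285,295:345,::-1]
cv2.imwrite('pics/z22.png',cv2.resize(big,(750,600),interpolation=2))
for c in([.5312,.0600],[.5322,.061],[.5333,.0623]):
    th=np.linspace(0,6.283,200);e=np.array([proj(s,[c[0]+.0345*np.cos(a),c[1]+.0345*np.sin(a),.084]) for a in th])
    e0=((e-[295,245]+.5)*15).round(0);print(c,e0.min(0),e0.max(0))
E
```

```text
[0.53001088 0.06092056 0.084     ] [0.5307628  0.06094306 0.084     ]
[0.5312, 0.06] [145. 107.] [625. 334.]
[0.5322, 0.061] [136. 109.] [616. 336.]
[0.5333, 0.0623] [125. 111.] [606. 339.]
```

View pics/z22.png

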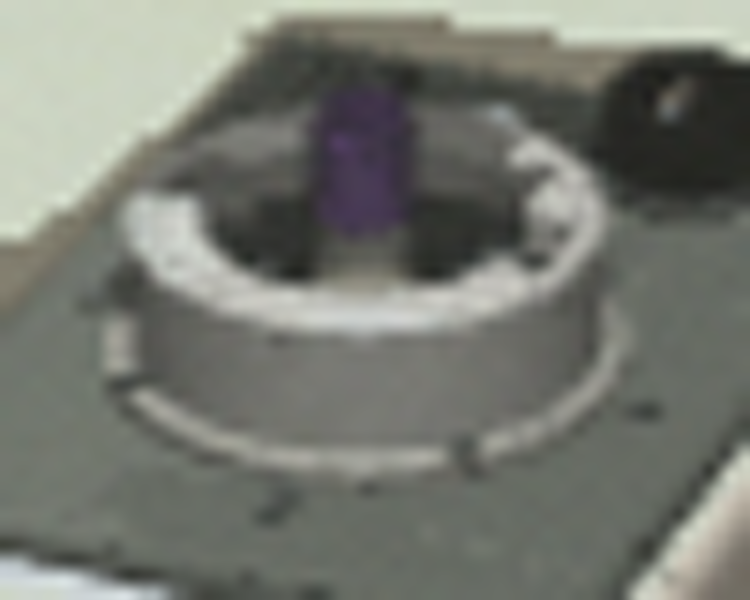

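Emit:
move_arm:
  deltas: [10, 0, -0.4, 2.3, -0.3, 0, 0, 10, 10, 0, 0, 0, 0, 0, 10, 15, 0, 0, 0, 0, 0, 10, 12, 0, 0, 0, 0, 0, 10, 2, 0, 0, 0, 0, 0, 10, 0, 0, 0, 0, 0, 0, 10, 0, 0, 0, 0, 0, 0]

```text
t: 18.55
tcp_pos: [0.5321, 0.0608, 0.121]
tool_rot: [0.501, -0.499, -0.501, -0.499]
force: [-0.2, 0.7, -1.4]
finger_gap: 0.138
```

```bash
python3 - <<'E'
from h import *
plan([.5312,.061,.12],90.3)
s=snap('side');im=s['image']
cv2.imwrite('pics/z23.png',cv2.resize(im[215:290,285:360,::-1],(600,600),interpolation=2))
E
```

```text
t 18.55 tcp [0.5321 0.0608 0.121 ] zyaw 90.29 xax [ 6.e-04 -0.e+00 -1.e+00] F [-0.21  0.71 -1.44] T [-0.001  0.043  0.044] gap 11.78 q [-0.095  0.531  1.74   0.     0.87  -1.671]
shift mm tool [1.  0.9 0.2] n50 0.02042906310213817
rotvec deg [-0.01 -0.    0.04]
yaxis world [-1.e+00 -5.e-03 -6.e-04] zaxis [-0.005  1.    -0.   ]
```

View pics/z23.png

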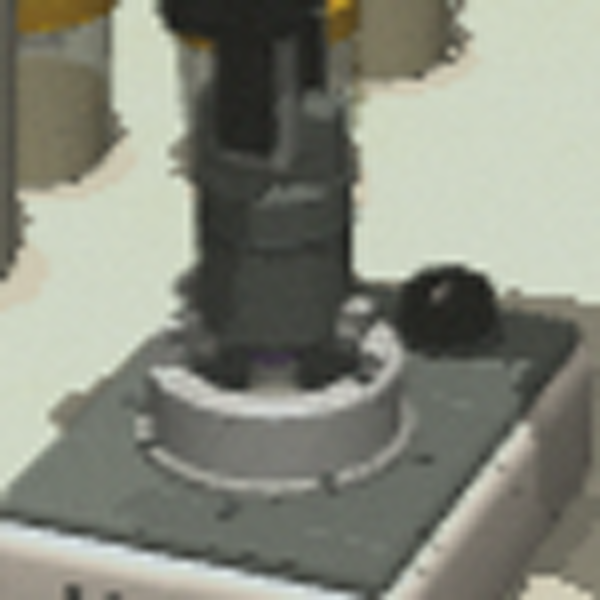

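Emit:
move_arm:
  deltas: [10, 0, 0.9, 0.2, 0, 0, 0, 10, 4, 0, 0, 0, 0, 0, 10, 4, 0, 0, 0, 0, 0, 10, 0, 0, 0, 0, 0, 0]

```text
t: 19.0
tcp_pos: [0.5303, 0.0612, 0.1122]
tool_rot: [-0.501, 0.499, 0.502, 0.498]
force: [-1.1, 0.4, -1.6]
finger_gap: 0.142
```

Emit:
move_arm:
  deltas: [10, 2, 0, 0, 0, 0, 0, 10, 2, 0, 0, 0, 0, 0, 10, 0, 0, 0, 0, 0, 0]

```text
t: 19.3
tcp_pos: [0.5307, 0.0611, 0.1085]
tool_rot: [-0.501, 0.499, 0.501, 0.499]
force: [-0.3, -0.1, -1.6]
finger_gap: 0.139
```

```bash
python3 - <<'E'
from h import *
plan([.5312,.061,.105],90.3)
s=snap('side');im=s['image']
cv2.imwrite('pics/z24.png',cv2.resize(im[215:290,285:360,::-1],(600,600),interpolation=2))
E
```

```text
t 19.3 tcp [0.5307 0.0611 0.1085] zyaw 90.29 xax [-6.e-04  1.e-04 -1.e+00] F [-0.26 -0.11 -1.61] T [-0.009  0.031 -0.008] gap 11.85 q [-0.095  0.55   1.752  0.     0.841 -1.671]
shift mm tool [ 3.5 -0.5 -0.1] n50 0.07009516429907307
rotvec deg [-0.01  0.   -0.04]
yaxis world [-1.0e+00 -5.1e-03  6.0e-04] zaxis [-5.1e-03  1.0e+00  1.0e-04]
```

View pics/z24.png

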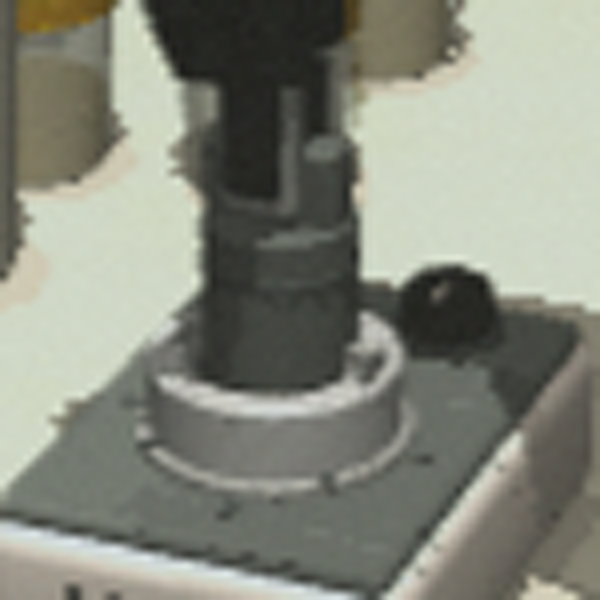

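Emit:
move_arm:
  deltas: [10, 2, 0, 0, 0, 0, 0, 10, 2, 0, 0, 0, 0, 0, 10, 0, 0, 0, 0, 0, 0]

```text
t: 19.65
tcp_pos: [0.5307, 0.0612, 0.1045]
tool_rot: [-0.501, 0.499, 0.501, 0.499]
force: [-0.2, -0.3, -0.5]
finger_gap: 0.141
```

Emit:
move_arm:
  deltas: [10, 2, 0, 0, 0, 0, 0, 10, 2, 0, 0, 0, 0, 0, 10, 0, 0, 0, 0, 0, 0]

```text
t: 19.95
tcp_pos: [0.5308, 0.0611, 0.1005]
tool_rot: [-0.501, 0.499, 0.501, 0.499]
force: [0.8, -0.2, -1.7]
finger_gap: 0.136
```

```bash
python3 - <<'E'
from h import *
plan([.5312,.061,.092],90.3)
s=snap('side');im=s['image']
cv2.imwrite('pics/z25.png',cv2.resize(im[215:290,285:360,::-1],(600,600),interpolation=2))
E
```

```text
t 19.95 tcp [0.5308 0.0611 0.1005] zyaw 90.3 xax [-4.e-04  0.e+00 -1.e+00] F [ 0.78 -0.17 -1.73] T [-0.021 -0.015 -0.004] gap 11.62 q [-0.095  0.563  1.757 -0.     0.822 -1.671]
shift mm tool [ 8.5 -0.4 -0.1] n50 0.17050569324896517
rotvec deg [-0.    0.   -0.02]
yaxis world [-1.0e+00 -5.2e-03  4.0e-04] zaxis [-0.0052  1.      0.    ]
```

View pics/z25.png

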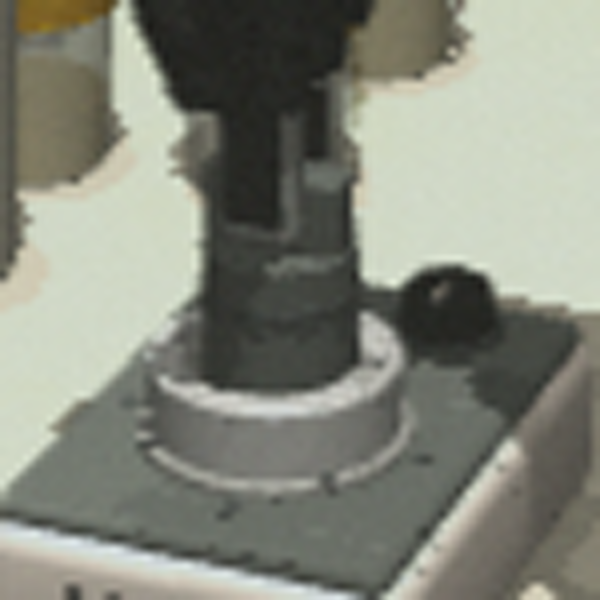

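Emit:
move_arm:
  deltas: [10, 1.5, 0, 0, 0, 0, 0, 10, 1.5, 0, 0, 0, 0, 0, 10, 0, 0, 0, 0, 0, 0]

```text
t: 20.3
tcp_pos: [0.5311, 0.0612, 0.0982]
tool_rot: [0.501, -0.499, -0.501, -0.499]
force: [-0.2, -0.0, 3.9]
finger_gap: 0.139
```

Emit:
move_arm:
  deltas: [10, 1.5, 0, 0, 0, 0, 0, 10, 1.5, 0, 0, 0, 0, 0, 10, 0, 0, 0, 0, 0, 0]

```text
t: 20.6
tcp_pos: [0.5311, 0.0612, 0.0952]
tool_rot: [0.501, -0.499, -0.501, -0.499]
force: [-0.8, 0.0, 7.3]
finger_gap: 0.135
```

Emit:
move_arm:
  deltas: [10, 1, 0, 0, 0, 0, 0, 10, 1, 0, 0, 0, 0, 0, 10, 0, 0, 0, 0, 0, 0]

```text
t: 20.9
tcp_pos: [0.5311, 0.0612, 0.0942]
tool_rot: [0.502, -0.498, -0.501, -0.499]
force: [-2.4, 0.1, 12.4]
finger_gap: 0.136
```

```bash
python3 - <<'E'
from h import *
st()
E
```

```text
t 20.9 tcp [0.5311 0.0612 0.0942] zyaw 90.31 xax [ 1.e-03 -2.e-04 -1.e+00] F [-2.43  0.07 12.37] T [-0.019  0.504  0.032] gap 11.65 q [-0.094  0.573  1.762 -0.     0.806 -1.671]
```

Emit:
move_arm:
  deltas: [10, 1, 0, 0, 0, 0, 0, 10, 0, 0, 0, 0, 0, 0]

```text
t: 21.1
tcp_pos: [0.5312, 0.0612, 0.0941]
tool_rot: [0.502, -0.498, -0.501, -0.499]
force: [-3.0, -0.9, 19.0]
finger_gap: 0.137
```

```bash
python3 - <<'E'
from h import *
st()
s=snap('side');im=s['image'];P=cloud(s)
cv2.imwrite('pics/z26.png',cv2.resize(im[215:290,285:360,::-1],(600,600),interpolation=2))
m=(abs(P[...,0]-.532)<.025)&(abs(P[...,1]-.061)<.03)
for h in np.arange(.09,.15,.003):
    q=P[m&(abs(P[...,2]-h)<.0015)]
    if len(q): print(h.round(3),len(q),q.min(0).round(4),q.max(0).round(4))
for z in (.104,.107,.11,.113,.116,.119): print(z,[ ((np.array(proj(s,[.532+a,.061+.021*b,z]))-[285,215]+.5)*8).round(0) for a,b in((0,1),(-.021,0),(.02,.0))])
E
```

```text
t 21.1 tcp [0.5312 0.0612 0.0941] zyaw 90.32 xax [ 1.6e-03 -2.0e-04 -1.0e+00] F [-2.95 -0.91 19.03] T [ 0.033  0.74  -0.003] gap 11.7 q [-0.094  0.573  1.762 -0.     0.805 -1.671]
0.09 28 [0.5107 0.065  0.0886] [0.549  0.0847 0.0913]
0.093 22 [0.5107 0.0534 0.0916] [0.5489 0.0845 0.0944]
0.096 20 [0.5112 0.0636 0.0945] [0.5466 0.0851 0.0975]
0.099 23 [0.5109 0.0566 0.0976] [0.5469 0.0845 0.1004]
0.102 32 [0.5115 0.0534 0.1006] [0.548  0.0863 0.1034]
0.105 24 [0.5095 0.0554 0.1036] [0.5472 0.0857 0.1063]
0.108 25 [0.5109 0.0642 0.1068] [0.5463 0.0845 0.1094]
0.111 25 [0.5109 0.0641 0.1095] [0.5471 0.0843 0.1125]
0.114 60 [0.5113 0.0596 0.1126] [0.5511 0.0853 0.1153]
0.117 17 [0.5121 0.0608 0.1155] [0.5508 0.083  0.1181]
0.12 20 [0.5126 0.0588 0.1187] [0.5504 0.0751 0.1213]
0.123 20 [0.5104 0.0602 0.1216] [0.5503 0.0775 0.1244]
0.126 19 [0.5117 0.0602 0.1246] [0.5508 0.0798 0.127 ]
0.129 29 [0.513  0.0572 0.1276] [0.5512 0.0855 0.1305]
0.132 19 [0.5115 0.0586 0.1307] [0.5504 0.0834 0.1335]
0.135 39 [0.5126 0.0508 0.1335] [0.5508 0.0834 0.1363]
0.138 15 [0.5209 0.0561 0.1365] [0.5466 0.086  0.1394]
0.141 23 [0.5212 0.0527 0.1396] [0.5405 0.0851 0.1424]
0.144 16 [0.5211 0.0521 0.1426] [0.5394 0.0833 0.1451]
0.147 19 [0.5213 0.0515 0.1455] [0.5394 0.0825 0.1484]
0.104 [array([248., 325.]), array([352., 305.]), array([212., 278.])]
0.107 [array([248., 315.]), array([352., 295.]), array([212., 268.])]
0.11 [array([247., 305.]), array([352., 285.]), array([212., 258.])]
0.113 [array([247., 295.]), array([352., 275.]), array([211., 248.])]
0.116 [array([247., 284.]), array([352., 265.]), array([211., 238.])]
0.119 [array([247., 274.]), array([352., 254.]), array([211., 228.])]
```

View pics/z26.png

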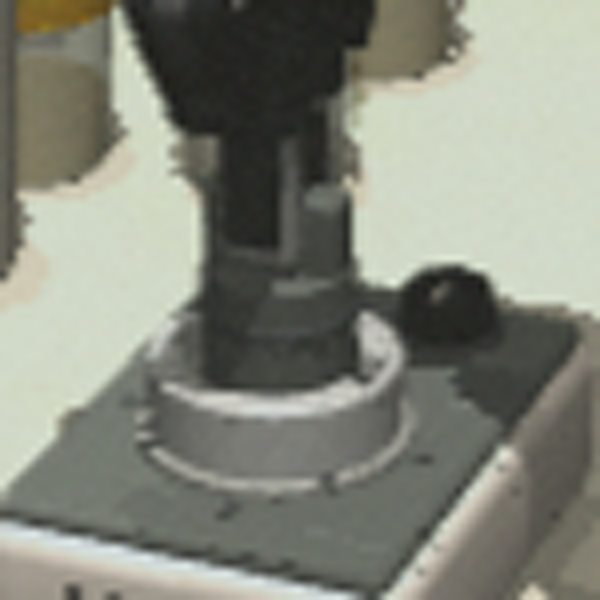

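```bash
python3 - <<'E'
from h import *
s=load('side')
for zt in(.101,.104,.107):
    e=np.array([proj(s,[.532+.0076*np.cos(a),.061+.0076*np.sin(a),zt]) for a in np.linspace(0,6.28,60)]); b=np.array([proj(s,[.532+.0076*np.cos(a),.061+.0076*np.sin(a),zt-.018]) for a in np.linspace(0,6.28,60)])
    f=lambda p:((p-[295,245]+.5)*15).round(0)
    print(zt,'top edge v',f(e).min(0),f(e).max(0),'bottom',f(b).max(0))
E
```

```text
0.101 top edge v [322.  90.] [429. 139.] bottom [430. 251.]
0.104 top edge v [322.  71.] [428. 120.] bottom [430. 232.]
0.107 top edge v [322.  53.] [428. 102.] bottom [430. 214.]
```

Hard stop about 4 mm down, foot ≈ 0.068, which is the height of the well mouth. The bell may be off-centre on its rim, so I'll back up a little and feel for the walls.

Emit:
move_arm:
  deltas: [10, -4, 0, 0, 0, 0, 0, 10, -5, 0, 0, 0, 0, 0, 10, 0, -1.5, 0, 0, 0, 0, 10, 0, -1.5, 0, 0, 0, 0, 10, 0, -0.5, 0, 0, 0, 0, 10, 0, 0, 0, 0, 0, 0]

```text
t: 21.75
tcp_pos: [0.5342, 0.0612, 0.1002]
tool_rot: [-0.501, 0.499, 0.502, 0.498]
force: [0.2, -0.4, -2.1]
finger_gap: 0.141
```

Emit:
move_arm:
  deltas: [10, 0, 3, 0, 0, 0, 0, 10, 0, 3, 0, 0, 0, 0, 10, 0, 1, 0, 0, 0, 0, 10, 0, 0, 0, 0, 0, 0]

```text
t: 22.15
tcp_pos: [0.5297, 0.061, 0.1013]
tool_rot: [0.503, -0.497, -0.5, -0.5]
force: [5.4, 0.2, -3.2]
finger_gap: 0.138
```

Emit:
move_arm:
  deltas: [10, 0, -3, 0, 0, 0, 0, 10, 0, -3, 0, 0, 0, 0, 10, 0, -2, 0, 0, 0, 0, 10, 0, -1, 0, 0, 0, 0, 10, 0, 0, 0, 0, 0, 0]

```text
t: 22.65
tcp_pos: [0.5354, 0.0613, 0.1005]
tool_rot: [-0.501, 0.499, 0.502, 0.498]
force: [-1.1, 0.2, -1.4]
finger_gap: 0.137
```

Emit:
move_arm:
  deltas: [10, 0, 2.7, 0, 0, 0, 0, 10, 0, 0, 2, 0, 0, 0, 10, 0, 0, 1.5, 0, 0, 0, 10, 0, 0, 0, 0, 0, 0]

```text
t: 23.05
tcp_pos: [0.5329, 0.0631, 0.1007]
tool_rot: [0.502, -0.499, -0.501, -0.497]
force: [-0.0, -6.4, -2.7]
finger_gap: 0.139
```

Emit:
move_arm:
  deltas: [10, 0, 0, -3.5, 0, 0, 0, 10, 0, 0, -3.5, 0, 0, 0, 10, 0, 0, 0, 0, 0, 0]

```text
t: 23.35
tcp_pos: [0.5337, 0.0584, 0.1009]
tool_rot: [-0.5, 0.498, 0.501, 0.5]
force: [0.9, 3.4, -0.9]
finger_gap: 0.136
```

Emit:
move_arm:
  deltas: [10, 0, 0.8, 3.2, 0, 0, 0, 10, 0, 0, 0, 0, 0, 0, 10, 3, 0, 0, 0, 0, 0, 10, 3, 0, 0, 0, 0, 0, 10, 2, 0, 0, 0, 0, 0, 10, 0, 0, 0, 0, 0, 0]

```text
t: 23.95
tcp_pos: [0.5333, 0.0609, 0.0935]
tool_rot: [0.502, -0.498, -0.501, -0.499]
force: [-1.1, 1.0, 6.4]
finger_gap: 0.141
```

```bash
python3 - <<'E'
from h import *
plan([.5328,.0608,.09],90.3)
E
```

```text
t 23.95 tcp [0.5333 0.0609 0.0935] zyaw 90.3 xax [ 1.1e-03 -1.0e-04 -1.0e+00] F [-1.06  1.05  6.35] T [ 0.099  0.176 -0.016] gap 12.03 q [-0.095  0.576  1.757  0.     0.807 -1.671]
shift mm tool [ 3.5  0.5 -0.1] n50 0.0693270945517586
rotvec deg [ 0.   -0.    0.06]
yaxis world [-1.     -0.0053 -0.0011] zaxis [-5.3e-03  1.0e+00 -1.0e-04]
```

Now past the earlier stop with only 6 N. Continue down.

Emit:
move_arm:
  deltas: [10, 1, 0, 0, 0, 0, 0, 10, 1, 0, 0, 0, 0, 0, 10, 0, 0, 0, 0, 0, 0]

```text
t: 24.25
tcp_pos: [0.5333, 0.0609, 0.092]
tool_rot: [0.502, -0.498, -0.501, -0.499]
force: [-1.7, -0.4, 9.8]
finger_gap: 0.138
```

Emit:
move_arm:
  deltas: [10, 1, 0, 0, 0, 0, 0, 10, 1, 0, 0, 0, 0, 0, 10, 0, 0, 0, 0, 0, 0]

```text
t: 24.55
tcp_pos: [0.5335, 0.0609, 0.0912]
tool_rot: [0.502, -0.498, -0.501, -0.499]
force: [-3.7, 0.9, 16.8]
finger_gap: 0.136
```

```bash
python3 - <<'E'
from h import *
st()
E
```

```text
t 24.55 tcp [0.5335 0.0609 0.0912] zyaw 90.31 xax [ 1.9e-03 -2.0e-04 -1.0e+00] F [-3.68  0.94 16.83] T [0.153 0.748 0.025] gap 11.59 q [-0.095  0.58   1.759 -0.     0.801 -1.671]
```

Emit:
move_arm:
  deltas: [10, 0, 0, 0, 4, 0, 0, 10, 0, 0, 0.1, 6, 0, 0, 10, 0, 0, 0.1, 6, 0, 0, 10, 0, 0, 0, 0, 0, 0]

```text
t: 24.95
tcp_pos: [0.5336, 0.0607, 0.0912]
tool_rot: [-0.427, 0.563, 0.426, 0.564]
force: [-3.6, -0.0, 17.0]
finger_gap: 0.136
```

```bash
python3 - <<'E'
from h import *
st()
E
```

```text
t 24.95 tcp [0.5336 0.0607 0.0912] zyaw 74.24 xax [ 0.0021 -0.001  -1.    ] F [-3.56 -0.04 16.99] T [-0.127  0.726  0.002] gap 11.66 q [-9.400e-02  5.800e-01  1.759e+00 -1.000e-03  8.010e-01 -1.389e+00]
```

Emit:
move_arm:
  deltas: [10, 0, 0, 0.1, 6, 0, 0, 10, 0, 0, 0.1, 6, 0, 0, 10, 0, 0, 0.1, 6, 0, 0, 10, 0, 0, 0.1, 6, 0, 0, 10, 0, 0, 0.1, 6, 0, 0, 10, 0, 0, 0, 0, 0, 0]

```text
t: 25.55
tcp_pos: [0.5338, 0.0604, 0.0905]
tool_rot: [-0.268, 0.655, 0.266, 0.655]
force: [-3.5, -3.1, 11.6]
finger_gap: 0.137
```

```bash
python3 - <<'E'
from h import *
st()
s=snap('side');im=s['image']
cv2.imwrite('pics/z27.png',cv2.resize(im[215:290,285:360,::-1],(600,600),interpolation=2))
E
```

```text
t 25.55 tcp [0.5338 0.0604 0.0905] zyaw 44.29 xax [ 0.0018 -0.0023 -1.    ] F [-3.51 -3.14 11.6 ] T [-0.62   0.46   0.003] gap 11.74 q [-0.094  0.582  1.758 -0.003  0.8   -0.865]
```

View pics/z27.png

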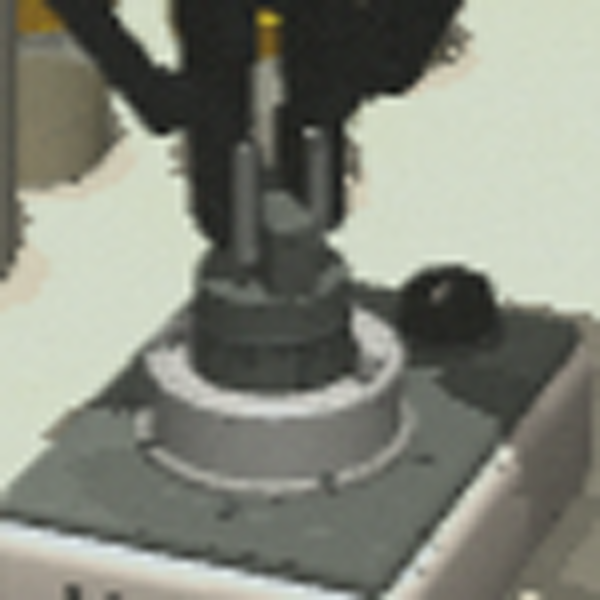

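Emit:
move_arm:
  deltas: [10, 0.5, -0.3, -0.3, 6, 0, 0, 10, 0, 0, 0, 6, 0, 0, 10, 0, 0, 0, 6, 0, 0, 10, 0, 0, 0, 6, 0, 0, 10, 0, 0, 0, 6, 0, 0, 10, 0, 0, 0, 0, 0, 0]

```text
t: 26.2
tcp_pos: [0.5334, 0.0601, 0.0904]
tool_rot: [-0.089, 0.701, 0.087, 0.702]
force: [-4.2, -2.1, 16.1]
finger_gap: 0.139
```

```bash
python3 - <<'E'
from h import *
st()
E
```

```text
t 26.2 tcp [0.5334 0.0601 0.0904] zyaw 14.3 xax [ 0.0013 -0.0022 -1.    ] F [-4.15 -2.08 16.15] T [-0.614  0.694  0.064] gap 11.85 q [-0.095  0.581  1.759 -0.003  0.8   -0.342]
```

Emit:
move_arm:
  deltas: [10, 0, 0, 0, 3, 0, 0, 10, 0, 0, 0, 3, 0, 0, 10, 0, 0, 0, 0, 0, 0]

```text
t: 26.5
tcp_pos: [0.5334, 0.06, 0.0904]
tool_rot: [-0.052, 0.705, 0.051, 0.706]
force: [-3.9, -2.7, 15.3]
finger_gap: 0.14
```

```bash
python3 - <<'E'
from h import *
st()
E
```

```text
t 26.5 tcp [0.5334 0.06   0.0904] zyaw 8.36 xax [ 0.0012 -0.0024 -1.    ] F [-3.92 -2.69 15.3 ] T [-0.662  0.729  0.011] gap 12.0 q [-0.095  0.581  1.759 -0.003  0.8   -0.239]
```

Emit:
move_arm:
  deltas: [10, 0, 0, 0, 2, 0, 0, 10, 0, 0, 0, 1, 0, 0, 10, 0, 0, 0, 0, 0, 0]

```text
t: 26.8
tcp_pos: [0.5335, 0.06, 0.0904]
tool_rot: [-0.035, 0.706, 0.033, 0.707]
force: [-4.0, -2.1, 15.8]
finger_gap: 0.138
```

```bash
python3 - <<'E'
from h import *
st()
E
```

```text
t 26.8 tcp [0.5335 0.06   0.0904] zyaw 5.47 xax [ 0.0013 -0.0026 -1.    ] F [-3.99 -2.08 15.81] T [-0.651  0.686  0.419] gap 11.77 q [-0.095  0.581  1.759 -0.004  0.8   -0.188]
```

Emit:
move_arm:
  deltas: [10, 0.5, 0, 0, 0, 0, 0, 10, 0, 0, 0, 0, 0, 0, 10, 0, 0, 0, 0, 0, 0, 10, 0, 0, 0, 0, 0, 0]

```text
t: 27.2
tcp_pos: [0.5335, 0.06, 0.0903]
tool_rot: [-0.035, 0.706, 0.033, 0.707]
force: [-4.4, -2.9, 18.3]
finger_gap: 0.133
```

```bash
python3 - <<'E'
from h import *
st()
s=snap('side','side9.png');t=snap('top');im=s['image'];P=cloud(s)
cv2.imwrite('pics/z28.png',np.hstack([cv2.resize(im[215:290,285:360,::-1],(400,400),interpolation=2),cv2.resize(im[150:390,190:430,::-1],(400,400),interpolation=2)]))
m=(abs(P[...,0]-.532)<.025)&(abs(P[...,1]-.061)<.03)
for h in np.arange(.102,.14,.002):
    q=P[m&(abs(P[...,2]-h)<.001)]
    if len(q): print(h.round(3),len(q))
E
```

```text
t 27.2 tcp [0.5335 0.06   0.0903] zyaw 5.49 xax [ 0.0015 -0.0027 -1.    ] F [-4.36 -2.94 18.32] T [-0.573  0.885  0.344] gap 11.34 q [-0.095  0.581  1.759 -0.004  0.799 -0.188]
0.102 21
0.104 18
0.106 17
0.108 11
0.11 37
0.112 33
0.114 10
0.116 10
0.118 10
0.12 11
0.122 7
0.124 20
0.126 13
0.128 17
0.13 14
0.132 37
0.134 24
0.136 14
0.138 17
0.14 14
```

View pics/z28.png

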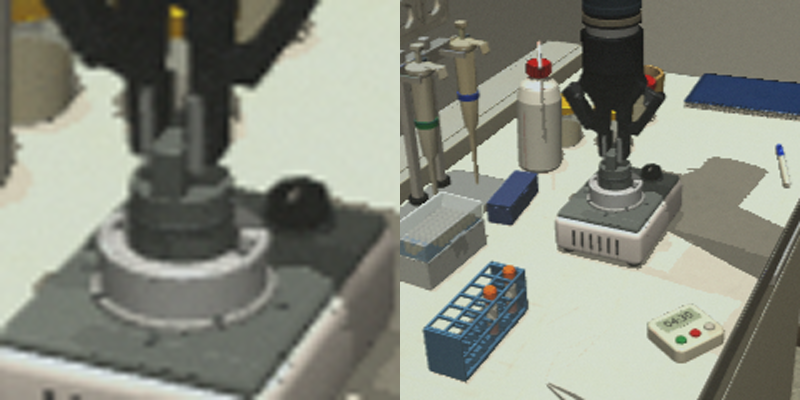

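```bash
python3 - <<'E'
from h import *
job.sign_off(); st()
E
```

```text
the job is handed in; nothing more can be done
the job is handed in; nothing more can be done
```

The job is handed in at about 27 s. The long purple tube is in the mixer well, and the gripper is holding the cap pressed down and turned clockwise to its stop.

- **Tube:** I took it from the rack, lowered it into the well without contact force and let go. The camera put its top at about 102 mm, against 101 mm expected.
- **Cap:** It first stopped about 4 mm down, off-centre, I think on the well's rim. I backed up, felt for the gap walls, re-centred about 2 mm in +x, and it then went fully down.
- **Last readings:**
  - Turn: about 85° of gripper turn against the expected 82.5°. The moment about the vertical rose from near zero to about 0.4 N m over the last 3°, so I took it to be at the stop.
  - Height: the cap's foot works out at about 64 mm from the arm and 65 mm from the camera, against 65 mm fully down.
  - Push: the upward reaction was about 18 N, against 12 N from the spring.
- **Other things on the bench:** The short tubes are still in the rack. Nothing else looked moved in the last side view. I did not measure the other items again.

**Disagreements:**
- The fingertips seen by the camera sat about 24 mm above the reported TCP, so I set the grip heights from the images.
- The two cameras differed by 2–3 mm in x on the collar position; the wall probing settled it.
- The state could not be read after handing in, so I have no reading for the final second.

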